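Take the hot lid off the annealing pot with the lid lifter

ROBOT

A 7-joint arm with a two-finger parallel gripper is mounted at the origin on the work surface; the furniture and walls round the work are solid. World frame = base frame: x ahead of the robot, y to its left, z up, the work surface at z = 0. Lengths are in m, angles in rad, forces in N, time in s.
With the tool pointing down it reaches from about 0.425 to 0.925 m from the base axis. Payload 6.8 kg.
Tool frame: the origin (TCP) lies at the very end of the fingers, on their centre line; the grasp point (between the pads) lies 19 mm behind it (hold_point_z is the distance from the TCP to the grasp point, in m); z points along the fingers, y is the direction in which the jaws open and shut (so a half turn about z gives the same grasp; the last joint's range is limited). The gripper opens to 85 mm and grips with 20 to 120 N. Pads are 22 mm wide; open, the fingers measure 114 mm over their backs; the gripper's body (76 mm by 85 mm) begins 54 mm behind the grasp point. The pads swing forward as they close: fully open they stand 13 mm farther back than shut.
Start: joints at [-1.314, 0.477, 0.022, 1.555, -0.011, 1.109, -0.083], TCP at [0.241, 0.631, 0.231] pointing down, gripper open.
Joint ranges: [-2.96, 2.96], [-0.34, 2.1], [-1.41, 1.46], [0.24, 2.44], [-1.37, 4.51], [0.17, 1.92], [-2.96, 2.96]. Speed limits (rad/s): [2.39, 2.39, 3.14, 3.14, 3.14, 3.14, 3.14].

INTERFACE

Orientations are given as a unit quaternion [w, x, y, z].
In Python, from station import get_obs, read_camera, calibration, hand_in, regions_of, hold_point_z gives the robot as it stands.
- The arm moves only by the tool send_rows, never from a script. Its argument "motion" is text: rows parted by semicolons, each of 7 numbers parted by spaces: the shift along the world's x, y, z in cm, then the turn, a rotation vector about the world's x, y, z in degrees, then the closure, from 0 (fully open) to 1 (shut). In form: dx dy dz rx ry rz fingers; .... A call has 1 to 20 rows; each row shifts and turns the pose as measured when the row begins; what a row does not reach is not made up. A row lasts 1/12 s, in which the tool goes at most 41.7 mm and 7.16 degrees, less where a joint would pass 70% of its speed; a pose out of reach is approached as far as the arm can. A call is refused whole if a number of a shift passes 4.17 or a number of a turn 7.16, either way. A call with a gripper value outside its range is refused whole. The fingers move at their own pace and stop on an object; "newtons" is the grip in N (left out, the last holds). Time passes only in rows, so rows that do not move let the fingers close. It gives the time, the measured TCP pose, the force and the opening at its end, in the units of the state.
- get_obs(): the state, without advancing time (a new reading comes with each control period).
- read_camera(name): name is "scene" or "top" or "wrist"; returns the picture (384x512x3 uint8, red, green, blue); there is no depth.
- calibration(name): a dict with "mtx" (3x3 intrinsics, pixels), "k1" (the pictures are not rectified: a ray, as slopes to the right and down, at radius r is drawn at 1 + k1 r^2 times it, then the intrinsics apply), "R" (3x3) and "t" (3): a world point X has camera coordinates R X + t; the wrist camera has in their place "hand_eye" (4x4, takes a point from camera to tool coordinates, whose origin is the TCP and whose axes are the flange's). Camera axes: x right, y down, z forward; pixel columns grow to the right and rows downward; lengths in m; the calibration is good to about 2 mm. A picture is of the moment at which its call begins: read the wrist's pose just before it. calibration takes no time and is no camera call.
- hand_in(): hands the job in, once; it reports no verdict.
Trained networks look in the newest picture that a camera, given by its name, has taken for a name from the list of things; names that differ only in an ending like _2 or _b are one class to them, and where a whole thing is asked for, a point or a joint stands for the part that bears it (a point fixed in the world has none). Each returns a list of dicts, best first, with "conf" (0 to 1); they miss things now and then, are a little off and sometimes report something else, mostly with a low value. They report only what shows in the picture. A call takes as long as a camera call.
- regions_of(thing, camera): "region" (384x512 bool, what is visible of it) and "point" ([column, row] in pixels, amid what is visible of it).
The state is a dict: "t": time; "q": joint angles; "joint_vel": joint speeds; "joint_torque": joint torques, N m; "eef_pos": TCP position; "tool_rot": TCP orientation; "contact_force": force on the tool from outside, world axes, zero at the start; "torque": the same for the moment, N m; "gripper_width": opening from 0.0 (shut) to 1.0 (fully open).
Only numpy, scipy, OpenCV 4.12 (cv2) and the standard library are available. Lean on these libraries where they do the work, as an engineer would, in place of code of your own. Each camera call takes 0.05 s, during which the arm holds its last target.

TASK

The annealing pot's lid is hot, so do not touch it or the pot with the gripper: take the hooked lid lifter from its wooden block, hook the lid's handle bar at the point where the lid hangs level (its lining is heavier towards one end of the bar; find that point by feel), and lift it off. Keep it level, lower it gently until it sits down flat inside the ring of the lid rest, whose height has to be felt, unhook without pressing or dragging it, and hang the lifter back upright in its block. Leave the small solder tin and the square steel bench block where they are.

Things in the scene. Friction and masses are not known exactly. Their poses are not given: they have to be found in the camera images.
- lid: Round dark steel lid, 0.42 to 0.50 kg: flange 100 mm across, 8 mm thick, with a tapered locating step under it, 5 mm deep, 74 mm across at the flange, 62 mm below. Origin: centre of the step's underside, z up; flange top at 13 mm. Its centre of mass lies under the handle bar, about 30 mm below the bar's underside, but up to 22 mm from the middle towards either end of the bar (uneven lining inside, not visible).
- lid_bar (a point): Middle of the lid's bridge handle: a straight round bar, 7 mm thick, along the lid's y axis, on two legs 38 mm either side of the centre. The point is on the bar's axis, 43 mm above the lid's origin; 26.5 mm are free between flange top and bar. Axes as the lid's (half a turn round, the bar is the same).
- pot: Fixed open steel pot, 104 mm across, 45 mm high, foot 112 mm across; origin at the centre of its underside, its yaw means nothing. Its mouth is 80 mm across; the lid starts seated in it (lid origin 40 mm above the pot's), step inside with about 3 mm play all round.
- rest: Fixed lid rest: round foot 104 mm across, a column, on it a seat ring 104 mm outside, 80 mm inside, 12 mm high, on three arms. Origin: centre of the foot's underside. The ring's top stands somewhere from 40 to 75 mm above the worktop, not measured, and stays there under loads below 50 N. The lid's step goes into the ring with 3 mm play all round, its flange lies on the ring.
- lifter_grip (a point): Lid lifter, 0.16 kg: centre of its upright wooden handle, which is 54 mm high, 30 mm along the lifter's x and 22 mm along its y (grasp across y, from above). Below: a steel collar plate 34 x 36 mm, 4 mm thick, its underside 31 mm below this point, then an 8 mm square stem straight down. z is up along the handle.
- lifter: The same lifter, origin on its axis at the collar's underside, 31 mm below lifter_grip. The hook finger runs from the stem along +x, 6 mm wide and thick, underside 78 mm, upper face 72 mm below this origin, with an upturned tip at x = 29 to 34 mm, 7 mm higher than the upper face.
- lifter_hook (a point): Middle of the hook finger's upper face (lifter x = 15 mm, 72 mm below the lifter's origin), where the bar should lie, between stem and upturned tip. Axes as the lifter's.
- block: Fixed wooden tool block: base 90 x 80 x 16 mm, two cheeks (60 mm along x, 18 mm thick, 105 mm high) with a 14 mm slot between them, open upwards and at both ends along x. The lifter hangs in it, collar on the cheek tops, stem and finger in the slot, finger along the block's +x; it lifts straight up out. Lips 4 mm high at x = 21 to 27 mm, both ways, keep the collar. Origin: centre of the underside.
- block_top (a point): Middle of the slot at the height of the cheek tops, 105 mm above the worktop: where the lifter's origin belongs. Axes as the block's.
- solder_tin: Small round plain metal tin, 49 mm across, 20 mm high, a loose bystander; origin at the centre of its underside.
- steel_block: Square steel bench block, 60 x 60 x 18 mm, a loose bystander; origin at the centre of its underside.

How it is judged:
By the outcome, as a careful person would: the job done as asked, in the order asked, and still so for the second after the job is handed in, with the robot touching nothing.
It also fails if it takes over 72 s, if anything falls off the work surface, if the arm or the gripper's body presses on something with over 40 N, if the wrist force passes 120 N, or if a joint passes its speed limit or range.

## Working session

There is one attempt and no reset: what is moved stays moved. The work goes in short steps, Python scripts to look and compute and a tool call to move; the robot and the scene stay as the last step left them, time stands still between calls to the robot, and variables do not carry over. Pictures are saved under pics/ and viewed, and the job is handed in when it is done.

Besides the shell and the picture viewer there is one more tool, called after ">>>" as name(argument=value, ...) on one line, values as JSON. send_rows: Moves the arm, as the interface text tells. Its arguments: {"type":"object","properties":{"motion":{"type":"string"},"newtons":{"type":"number"}},"required":["motion"]}

```bash
ls; mkdir -p pics
python3 - <<'E'
from station import *
import cv2,numpy as np
o=get_obs(); print({k:np.round(v,4) for k,v in o.items()}, hold_point_z)
for c in ["scene","top","wrist"]:
    im=read_camera(c); cv2.imwrite(f"pics/{c}0.png",im[:,:,::-1]); k=calibration(c); print(c,{a:np.round(b,4).tolist() for a,b in k.items()})
print(get_obs()['t'])
E
```

```text
pics
{'t': np.float64(0.0), 'q': array([-1.3141,  0.4778,  0.0223,  1.5565, -0.0115,  1.1093, -0.0831]), 'joint_vel': array([-0.0019, -0.0012,  0.001 ,  0.0006,  0.0005,  0.0019, -0.0008]), 'joint_torque': array([-7.00000e-04, -5.96452e+01,  1.60770e+00, -2.81202e+01,
        1.25000e-02,  9.30000e-03,  0.00000e+00]), 'eef_pos': array([0.2406, 0.63  , 0.2303]), 'tool_rot': array([-1.000e-04,  1.814e-01,  9.834e-01, -9.000e-04]), 'contact_force': array([ 0.3401, -0.0551,  0.2764]), 'torque': array([-0.0034,  0.002 , -0.0204]), 'gripper_width': np.float64(1.0005)} 0.0187
scene {'mtx': [[449.3993, 0.0, 257.8619], [0.0, 449.3993, 202.3146], [0.0, 0.0, 1.0]], 'k1': -0.1593, 'R': [[0.7988, -0.6016, -0.0036], [-0.3624, -0.4764, -0.8011], [0.4802, 0.6412, -0.5986]], 't': [-0.4503, 0.2005, 0.9788]}
top {'mtx': [[453.5123, 0.0, 259.1615], [0.0, 453.5123, 183.1727], [0.0, 0.0, 1.0]], 'k1': -0.0711, 'R': [[0.0024, -0.9997, -0.0251], [-0.9955, -0.0, -0.0947], [0.0947, 0.0252, -0.9952]], 't': [-0.0902, 0.5001, 1.1311]}
wrist {'mtx': [[264.8689, 0.0, 257.6447], [0.0, 264.8689, 192.8056], [0.0, 0.0, 1.0]], 'k1': 0.0053, 'hand_eye': [[-0.0003, -0.949, -0.3151, 0.0814], [1.0, -0.0003, -0.0002, 0.0002], [0.0001, -0.3151, 0.949, -0.1427], [0.0, 0.0, 0.0, 1.0]]}
0.15
```

View pics/scene0.png

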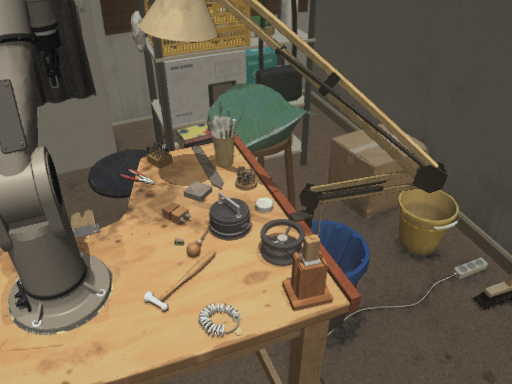

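View pics/top0.png

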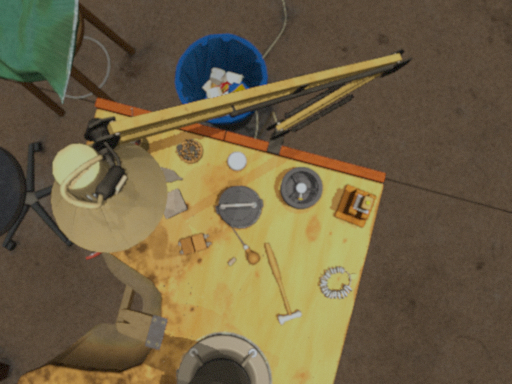

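View pics/wrist0.png

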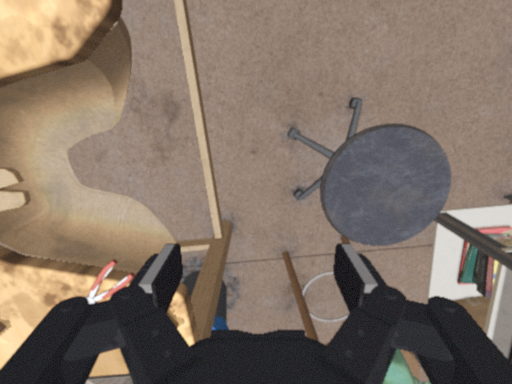

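```bash
cat > h.py <<'E'
from station import *
import cv2,numpy as np
from scipy.spatial.transform import Rotation as Rn
def wristpose(o=None):
    o=o or get_obs(); q=o['tool_rot']; T=np.eye(4); T[:3,:3]=Rn.from_quat([q[1],q[2],q[3],q[0]]).as_matrix(); T[:3,3]=o['eef_pos']; return T
def cam(name,T=None):
    c=calibration(name)
    if name=='wrist':
        M=np.linalg.inv(T@np.array(c['hand_eye'])); R,t=M[:3,:3],M[:3,3]
    else: R,t=np.array(c['R']),np.array(c['t'])
    return dict(K=np.array(c['mtx']),k1=c['k1'],R=R,t=t)
def proj(c,X):
    X=np.atleast_2d(X); d=np.array([c['k1'],0,0,0,0.])
    return cv2.projectPoints(X.astype(float).reshape(-1,1,3),cv2.Rodrigues(c['R'])[0],c['t'].astype(float),c['K'],d)[0].reshape(-1,2)
def ray(c,px):
    p=cv2.undistortPoints(np.array(px,float).reshape(-1,1,2),c['K'],np.array([c['k1'],0,0,0,0.]))[:,0]
    d=np.c_[p,np.ones(len(p))]@c['R']; return -c['R'].T@c['t'],d
def onz(c,px,z):
    o,d=ray(c,px); return o+d*((z-o[2])/d[:,2])[:,None]
def obs():
    o=get_obs(); e=Rn.from_quat(np.roll(o['tool_rot'],-1)).as_matrix()
    print('t %.2f'%o['t'],'pos',np.round(o['eef_pos'],4),'F',np.round(o['contact_force'],2),'M',np.round(o['torque'],3),'w %.3f'%o['gripper_width'],'\ny',np.round(e[:,1],3),'z',np.round(e[:,2],3),'q',np.round(o['q'],2)); return o
E
python3 - <<'E'
from h import *
import pickle
res={}
Z=dict(lid=.053,lid_bar=.083,pot=.02,rest=.05,lifter_grip=.13,lifter=.12,block=.05,solder_tin=.02,steel_block=.018)
for cn in ["top","scene"]:
    read_camera(cn)
    for n in ['lid','pot','rest','lifter','block','solder_tin','steel_block']:
        r=regions_of(n,cn); res[cn,n]=r
        c=cam(cn)
        for d in r[:3]: print(cn,n,round(float(d['conf']),2),np.round(d['point'],1),d['region'].sum(),np.round(onz(c,[d['point']],Z[n])[0],3))
pickle.dump(res,open('res.pkl','wb'))
print(get_obs()['t'])
E
python3 - <<'E'
import cv2
a=cv2.imread('pics/top0.png')[130:300,140:400]; cv2.imwrite('pics/top0c.png',cv2.resize(a,None,fx=3,fy=3,interpolation=cv2.INTER_CUBIC))
a=cv2.imread('pics/scene0.png')[150:350,140:360]; cv2.imwrite('pics/scene0c.png',cv2.resize(a,None,fx=3,fy=3,interpolation=cv2.INTER_CUBIC))
E
```

```text
top lid 0.98 [238.1 208.3] 1218 [ 0.435 -0.039  0.053]
top pot 0.76 [255.8 212.3] 256 [ 0.426 -0.081  0.02 ]
top rest 0.79 [299.6 187.7] 1449 [ 0.486 -0.191  0.05 ]
top lifter 0.74 [361.5 203.7] 242 [ 0.443 -0.329  0.12 ]
top block 0.67 [350.9 208.2] 847 [ 0.436 -0.317  0.05 ]
top solder_tin 0.63 [237.3 161. ] 286 [ 0.558 -0.033  0.02 ]
top steel_block 0.85 [176.2 201.6] 452 [0.453 0.123 0.018]
top steel_block 0.55 [238.2 207.9] 1271 [ 0.437 -0.036  0.018]
top steel_block 0.52 [362.2 199.8] 293 [ 0.458 -0.351  0.018]
scene lid 0.8 [227.8 207.9] 841 [ 0.443 -0.035  0.053]
scene pot 0.83 [227.8 231.1] 642 [ 0.412 -0.077  0.02 ]
scene rest 0.8 [281.4 240.3] 1493 [ 0.475 -0.21   0.05 ]
scene lifter 0.76 [311.6 248.8] 489 [ 0.456 -0.327  0.12 ]
scene block 0.76 [305.7 284.8] 1872 [ 0.426 -0.349  0.05 ]
scene block 0.67 [228.9 208.8] 855 [ 0.445 -0.036  0.05 ]
scene solder_tin 0.68 [265.5 204.9] 215 [ 0.553 -0.048  0.02 ]
scene steel_block 0.87 [198.  189.6] 356 [0.447 0.126 0.018]
0.95
```

View pics/top0c.png

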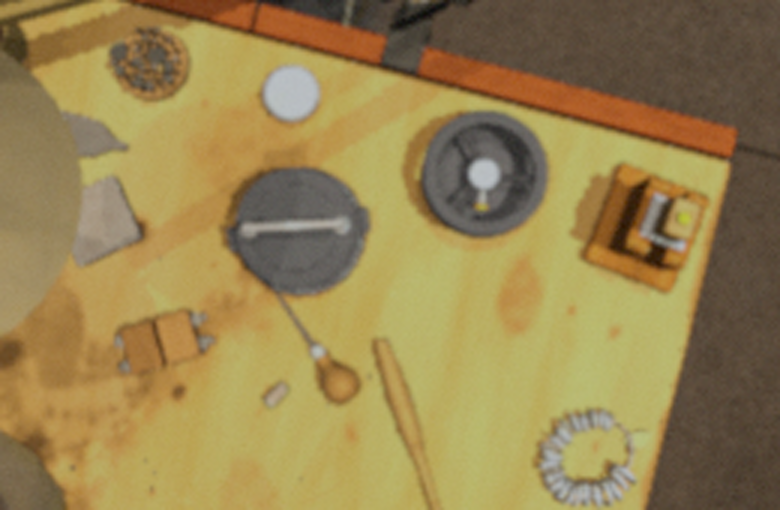

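View pics/scene0c.png

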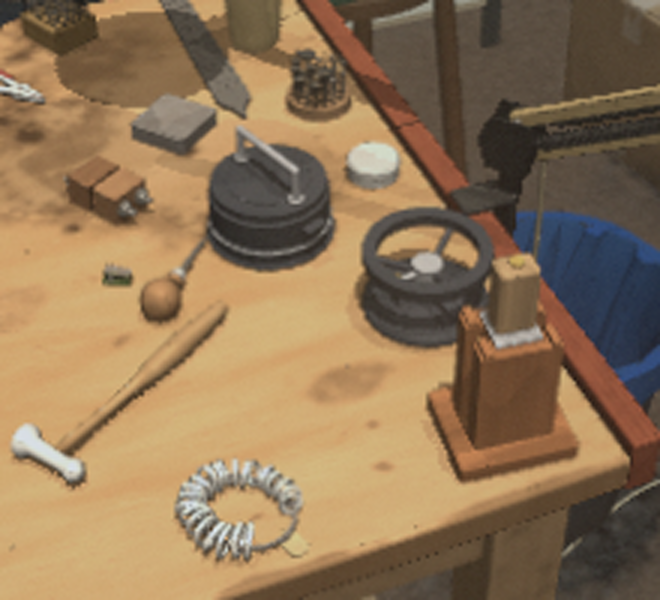

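```bash
cat >> h.py <<'E'
def tri(c1,p1,c2,p2):
    o1,d1=ray(c1,[p1]);o2,d2=ray(c2,[p2]); d1=d1[0];d2=d2[0]
    A=np.c_[d1,-d2]; s=np.linalg.lstsq(A,o2-o1,rcond=None)[0]; a=o1+s[0]*d1;b=o2+s[1]*d2
    return (a+b)/2,np.linalg.norm(a-b)
E
python3 - <<'E'
from h import *
t=cam('top');s=cam('scene')
print('cams',-t['R'].T@t['t'],-s['R'].T@s['t'])
for n,a,b in [('shade',(110,200),(182,30)),('joint end top',(403,60),(430,178)),('elbow near rim',(277,130),(312,195)),('gtop',(367,202),(313,238)),('tin',(237,161),(265,203)),
 ('barL',(222,206),(220,197)),('barR',(254,204.5),(238,212))]:
    print(n,*tri(t,a,s,b))
E
```

```text
cams [ 0.3910225  -0.11869235  1.17071726] [-0.0376481  -0.80304092  0.74483887]
shade [0.43802571 0.13104056 0.46561022] 0.015614982711940858
joint end top [ 0.74242188 -0.39906251  0.22081404] 0.01896954011019827
elbow near rim [ 0.63065594 -0.13679188  0.06915134] 0.007412049934993872
gtop [ 0.44644956 -0.33466245  0.15917646] 0.0034312737259226873
tin [ 0.56026342 -0.03331848  0.01405075] 0.004321717796308458
barL [ 0.44083725 -0.00083474  0.06824074] 0.0020204941922896606
barR [ 0.44393697 -0.07833667  0.06633057] 0.00021420477939815377
```

>>> send_rows(motion="2 -1 0 0 0 0 0; 2 -1 0 0 0 0 0; 2 -1 2 0 0 0 0; 0 0 0 0 0 0 0")

```text
t: 1.28
eef_pos: [0.3, 0.6003, 0.2512]
tool_rot: [-0.001, 0.179, 0.984, -0.0]
contact_force: [1.8, 0.2, 1.0]
gripper_width: 1.002
```

```bash
python3 -c "
from h import *
obs()"
```

```text
t 1.28 pos [0.3    0.6003 0.2512] F [1.75 0.25 1.01] M [ 0.021 -0.121  0.039] w 1.002 
y [ 0.352  0.936 -0.001] z [-0.001 -0.001 -1.   ] q [-1.23  0.46  0.04  1.54 -0.02  1.14  0.03]
```

>>> send_rows(motion="-1 -4 0 0 0 0 0; -1 -4 0 0 0 0 0; 0 0 0 0 0 0 0")

```text
t: 1.53
eef_pos: [0.2801, 0.5165, 0.2466]
tool_rot: [-0.001, 0.18, 0.984, -0.004]
contact_force: [-0.0, -0.6, -1.0]
gripper_width: 1.002
```

```bash
python3 -c "
from h import *
obs()"
```

```text
t 1.53 pos [0.2801 0.5165 0.2466] F [-0.03 -0.59 -1.01] M [-0.071 -0.054  0.033] w 1.002 
y [ 0.355  0.935 -0.008] z [-0.004 -0.007 -1.   ] q [-1.21  0.32  0.03  1.75 -0.01  1.08  0.04]
```

Run:
```python
import cv2
a=cv2.imread('pics/top0.png')[100:280,0:200]; cv2.imwrite('pics/top0d.png',cv2.resize(a,None,fx=3.3,fy=3.3,interpolation=cv2.INTER_CUBIC))
a=cv2.imread('pics/scene0.png')[0:200,0:260]; cv2.imwrite('pics/scene0d.png',cv2.resize(a,None,fx=3,fy=3,interpolation=cv2.INTER_CUBIC))
```

```text
(no output)
```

View pics/top0d.png

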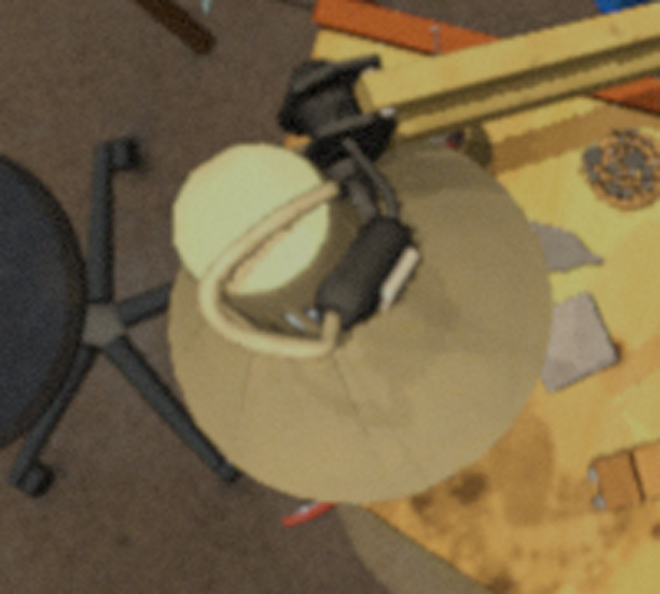

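View pics/scene0d.png

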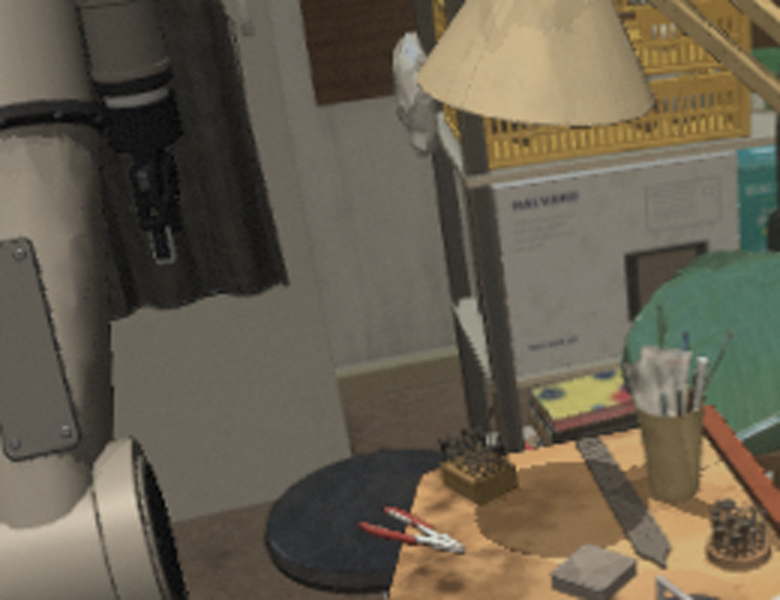

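Run:
```python
from h import *
from scipy.optimize import least_squares
t=cam('top');s=cam('scene')
tp=np.array([(170,325),(553,320),(361,503),(490,450),(222,445),(545,262)])/3.3+[0,100]
sp=np.array([(418,82),(655,106),(560,124),(480,109),(630,120)])/3.
th=np.linspace(0,2*np.pi,181)
def circ(p):
    n=np.array([p[4],p[5],1]);n/=np.linalg.norm(n);u=np.cross(n,[1,0,0]);u/=np.linalg.norm(u);v=np.cross(n,u)
    return p[:3]+p[3]*(np.cos(th)[:,None]*u+np.sin(th)[:,None]*v)
def f(p):
    C=circ(p);r=[]
    for c,P in((t,tp),(s,sp)):
        poly=proj(c,C).astype(np.float32).reshape(-1,1,2)
        r+= [cv2.pointPolygonTest(poly,tuple(map(float,x)),True) for x in P]
    return np.r_[r,p[4]*3,p[5]*3]
q=least_squares(f,[.44,.13,.46,.09,0,0],diff_step=1e-3)
print(q.x,np.round(q.fun,1))
for cn,c in(('top',t),('scene',s)):
    im=cv2.imread(f'pics/{cn}0.png'); cv2.polylines(im,[proj(c,circ(q.x)).round().astype(int)],True,(0,0,255)); cv2.imwrite(f'pics/ov_{cn}.png',im[:300,:300] if cn=='top' else im[:200,:300])
o=get_obs()
```

```text
[ 0.44000348  0.13449651  0.46779311  0.09059011  0.16355011 -0.1124765 ] [-0.5  0.1 -0.5 -0.6  1.   0.9 -0.3 -0.8 -0.1  0.6 -0.1  0.5 -0.3]
```

View pics/ov_top.png

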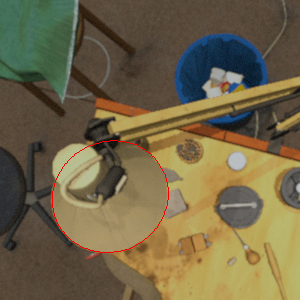

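View pics/ov_scene.png

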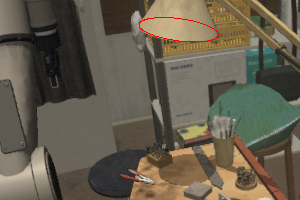

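>>> send_rows(motion="-1.67 -3.08 0 0 0 0 0; -1.67 -3.08 0.3 0 0 0 0; -1.67 -3.08 0.3 0 0 0 0; -1.67 -3.08 0.3 0 0 0 0; 0 0 0 0 0 0 0")

```text
t: 1.95
eef_pos: [0.2103, 0.3875, 0.2533]
tool_rot: [-0.001, 0.181, 0.983, -0.005]
contact_force: [-0.2, -0.5, -1.7]
gripper_width: 1.002
```

```bash
python3 -c "
from h import *
obs()"
```

```text
t 1.95 pos [0.2103 0.3875 0.2533] F [-0.24 -0.54 -1.72] M [-0.047  0.013  0.017] w 1.002 
y [ 0.356  0.934 -0.01 ] z [-0.004 -0.009 -1.   ] q [-1.22  0.07  0.01  2.05 -0.    1.03 -0.01]
```

>>> send_rows(motion="-1.67 -3.08 0.3 0 0 0 0; -1.67 -3.08 0.3 0 0 0 0; -1.67 -3.08 0.3 0 0 0 0; -1.67 -3.08 0.3 0 0 0 0; 0 0 0 0 0 0 0")

```text
t: 2.37
eef_pos: [0.1404, 0.2613, 0.2655]
tool_rot: [-0.001, 0.181, 0.984, -0.004]
contact_force: [0.6, -0.3, -0.5]
gripper_width: 0.995
```

```bash
python3 -c "
from h import *
obs()
im=read_camera('scene');cv2.imwrite('pics/s1.png',im[:,:,::-1])"
```

```text
t 2.37 pos [0.1404 0.2613 0.2655] F [ 0.58 -0.28 -0.46] M [ 0.019 -0.028 -0.026] w 0.995 
y [ 0.356  0.935 -0.008] z [-0.003 -0.007 -1.   ] q [-1.24 -0.23 -0.04  2.29 -0.01  1.09 -0.07]
```

View pics/s1.png

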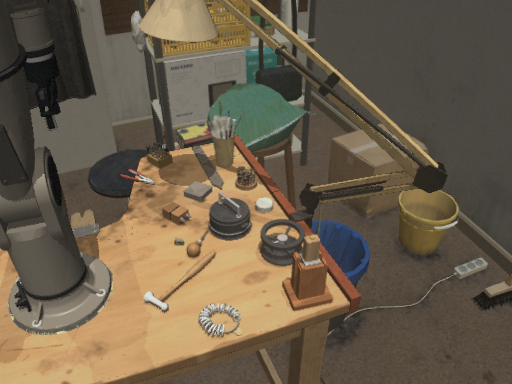

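```bash
python3 -c "
import numpy as np
r=29.5;a=np.deg2rad(np.arange(61.7,-20,-7))
x=r*np.cos(a);y=r*np.sin(a)
for i in range(len(a)-1): print('%.2f %.2f 0 0 0 -7 0;'%(x[i+1]-x[i],y[i+1]-y[i]),end=' ')"
```

```text
3.06 -1.90 0 0 0 -7 0; 2.81 -2.26 0 0 0 -7 0; 2.51 -2.58 0 0 0 -7 0; 2.18 -2.87 0 0 0 -7 0; 1.81 -3.11 0 0 0 -7 0; 1.42 -3.31 0 0 0 -7 0; 1.00 -3.46 0 0 0 -7 0; 0.58 -3.56 0 0 0 -7 0; 0.14 -3.60 0 0 0 -7 0; -0.30 -3.59 0 0 0 -7 0; -0.74 -3.53 0 0 0 -7 0;
```

>>> send_rows(motion="3.06 -1.90 0 0 0 -7 0; 2.81 -2.26 0 0 0 -7 0; 2.51 -2.58 0 0 0 -7 0; 0 0 0 0 0 0 0")

```text
t: 2.75
eef_pos: [0.2299, 0.1999, 0.2693]
tool_rot: [0.001, 0.361, 0.933, 0.003]
contact_force: [0.4, -0.3, 0.1]
gripper_width: 0.999
```

```bash
python3 -c "
from h import *
obs()
im=read_camera('scene');cv2.imwrite('pics/s2.png',im[:,:,::-1])
im=read_camera('top');cv2.imwrite('pics/t2.png',im[:,:,::-1])"
```

```text
t 2.75 pos [0.2299 0.1999 0.2693] F [ 0.37 -0.32  0.14] M [ 0.033 -0.031 -0.022] w 0.999 
y [0.673 0.74  0.007] z [ 0.004  0.005 -1.   ] q [-1.07 -0.24  0.12  2.29  0.03  1.09 -0.13]
```

View pics/s2.png

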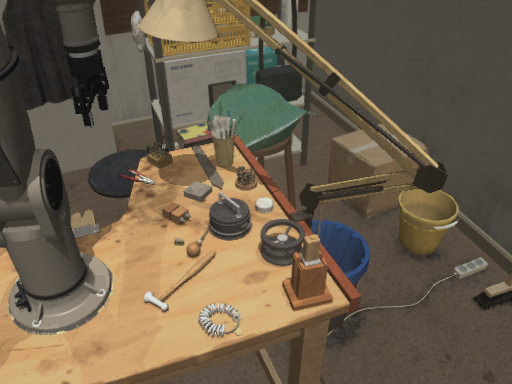

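View pics/t2.png

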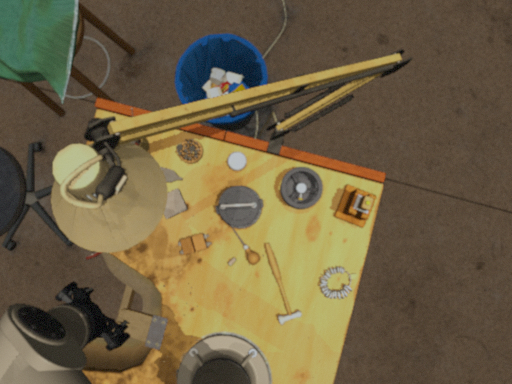

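>>> send_rows(motion="2.0 -2.8 0 0 0 -7 0; 1.7 -3.11 0 0 0 -7 0; 0 0 0 0 0 0 0")

```text
t: 3.1
eef_pos: [0.266, 0.1474, 0.2706]
tool_rot: [0.002, 0.467, 0.884, 0.005]
contact_force: [-0.6, -0.2, -0.2]
gripper_width: 0.998
```

```bash
python3 -c "
from h import *
obs()
im=read_camera('scene');cv2.imwrite('pics/s3.png',im[:,:,::-1])
im=read_camera('top');cv2.imwrite('pics/t3.png',im[:,:,::-1])"
```

```text
t 3.10 pos [0.266  0.1474 0.2706] F [-0.56 -0.18 -0.22] M [-0.036  0.008 -0.064] w 0.998 
y [0.825 0.565 0.01 ] z [ 0.008  0.007 -1.   ] q [-0.97 -0.26  0.21  2.29  0.06  1.1  -0.19]
```

View pics/s3.png

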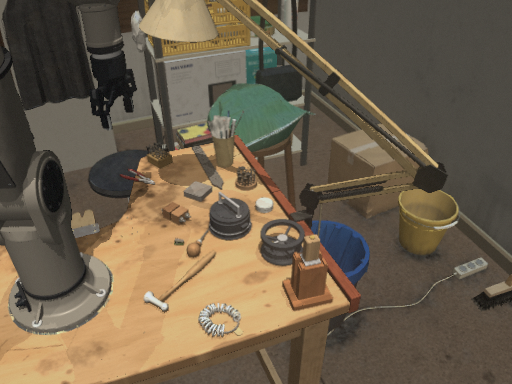

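View pics/t3.png

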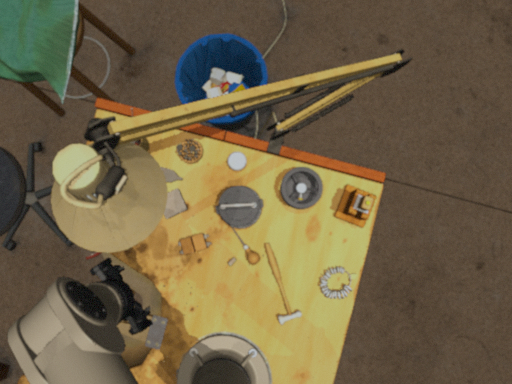

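>>> send_rows(motion="1.2 -3.3 -0.2 0 0 -7 0; 0.9 -3.4 -0.2 0 0 -7 0; 0 0 0 0 0 0 0")

```text
t: 3.45
eef_pos: [0.2862, 0.0879, 0.2677]
tool_rot: [0.004, 0.564, 0.826, 0.006]
contact_force: [-0.0, 0.0, 0.5]
gripper_width: 0.997
```

```bash
python3 -c "
from h import *
obs()
im=read_camera('top');cv2.imwrite('pics/t4.png',im[:,:,::-1])"
```

```text
t 3.45 pos [0.2862 0.0879 0.2677] F [-0.04  0.03  0.49] M [-0.021  0.05   0.018] w 0.997 
y [0.932 0.363 0.014] z [ 0.013  0.005 -1.   ] q [-0.85 -0.29  0.28  2.31  0.09  1.1  -0.26]
```

View pics/t4.png

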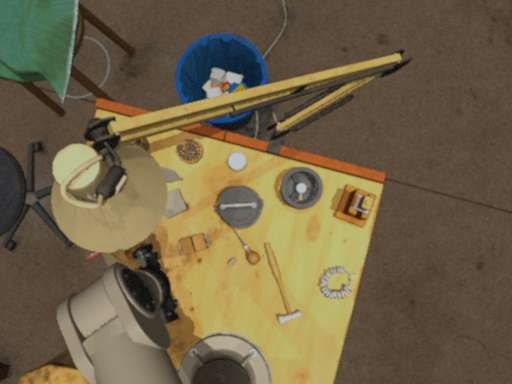

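>>> send_rows(motion="0.8 -3.5 -0.2 0 0 -7 0; 0.6 -3.6 -0.2 0 0 -7 0; 0.6 -3.6 0 0 0.5 -7 0; 0.6 -3.6 0 0 0 -7 0; 0.8 -3.6 0 0 0 -7 0; 0 0 0 0 0 0 0")

```text
t: 4.0
eef_pos: [0.3248, -0.0832, 0.2669]
tool_rot: [0.005, 0.781, 0.624, 0.005]
contact_force: [-0.1, 0.9, -0.1]
gripper_width: 1.004
```

```bash
python3 -c "
from h import *
obs()"
```

```text
t 4.00 pos [ 0.3248 -0.0832  0.2669] F [-0.14  0.86 -0.11] M [ 0.061 -0.009  0.034] w 1.004 
y [ 0.975 -0.221  0.015] z [ 0.015 -0.002 -1.   ] q [-0.57 -0.26  0.54  2.27  0.15  1.09 -0.34]
```

```bash
cat > snap.py <<'E'
from h import *
import sys,pickle
n=sys.argv[2]; c=sys.argv[1]
o=get_obs(); im=read_camera(c); cv2.imwrite(f'pics/{n}.png',im[:,:,::-1]); pickle.dump(wristpose(o),open(f'pics/{n}.pkl','wb')); obs()
E
python3 snap.py wrist w5
```

```text
t 4.05 pos [ 0.3244 -0.0805  0.2667] F [1.01 1.34 0.09] M [0.028 0.053 0.016] w 1.000 
y [ 0.977 -0.214  0.014] z [ 0.014 -0.001 -1.   ] q [-0.58 -0.26  0.53  2.27  0.15  1.09 -0.34]
```

View pics/w5.png

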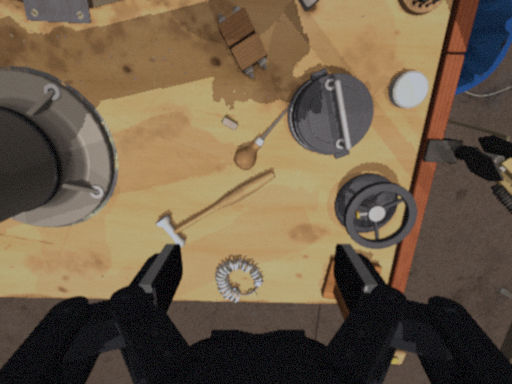

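>>> send_rows(motion="2 -3.4 0.2 0 0 -4 0; 2 -3.4 0.2 0 0 -4 0; 2 -3.4 0.2 0 0 -4 0; 2 -3.4 0.2 0 0.5 -4 0; 2 -3.4 0 0 0 0 0; 0 0 0 0 0 0 0")

```text
t: 4.55
eef_pos: [0.4371, -0.2402, 0.2741]
tool_rot: [0.005, 0.849, 0.529, 0.002]
contact_force: [0.3, 0.5, 0.6]
gripper_width: 0.999
```

```bash
python3 snap.py wrist w6
```

```text
t 4.60 pos [ 0.4358 -0.2373  0.2739] F [ 0.96  1.48 -0.27] M [ 0.028  0.065 -0.004] w 0.997 
y [ 0.898 -0.44   0.007] z [ 0.007 -0.003 -1.   ] q [-0.41  0.16  0.9   1.97 -0.15  1.07  0.09]
```

View pics/w6.png

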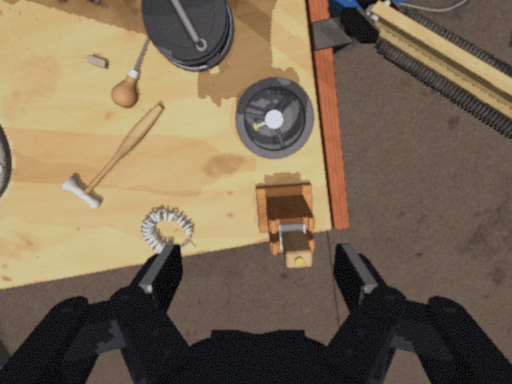

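Run:
```python
import cv2
a=cv2.imread('pics/w6.png')[165:285,220:350]; cv2.imwrite('pics/w6c.png',cv2.resize(a,None,fx=5,fy=5,interpolation=cv2.INTER_CUBIC))
a=cv2.imread('pics/scene0.png')[225:315,270:345]; cv2.imwrite('pics/scene0e.png',cv2.resize(a,None,fx=6,fy=6,interpolation=cv2.INTER_CUBIC))
a=cv2.imread('pics/top0.png')[175:235,325:390]; cv2.imwrite('pics/top0e.png',cv2.resize(a,None,fx=9,fy=9,interpolation=cv2.INTER_CUBIC))
```

```text
(no output)
```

View pics/w6c.png

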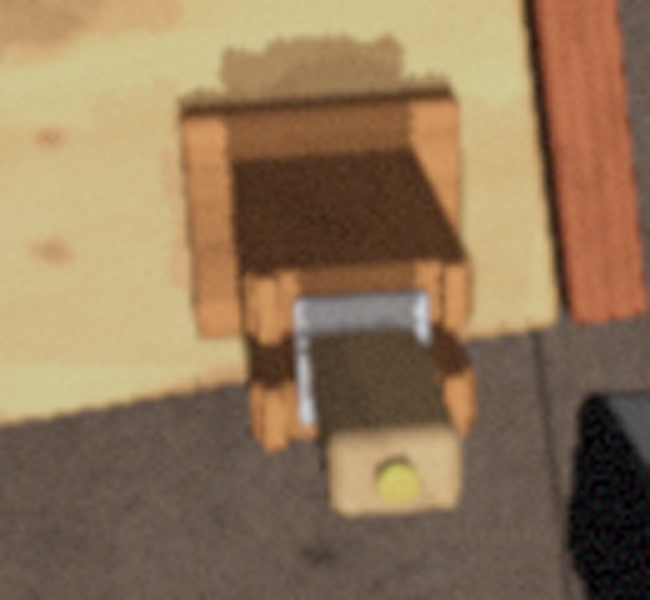

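View pics/scene0e.png

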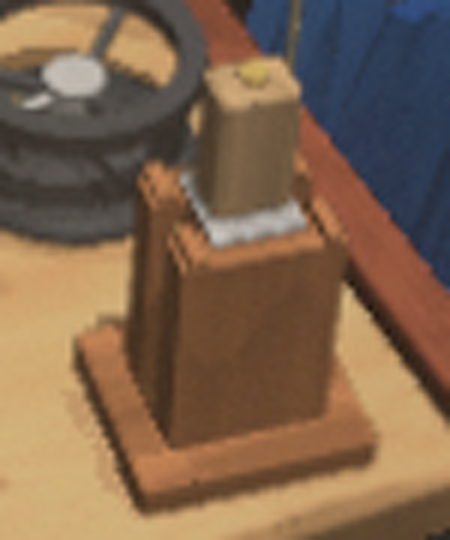

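View pics/top0e.png

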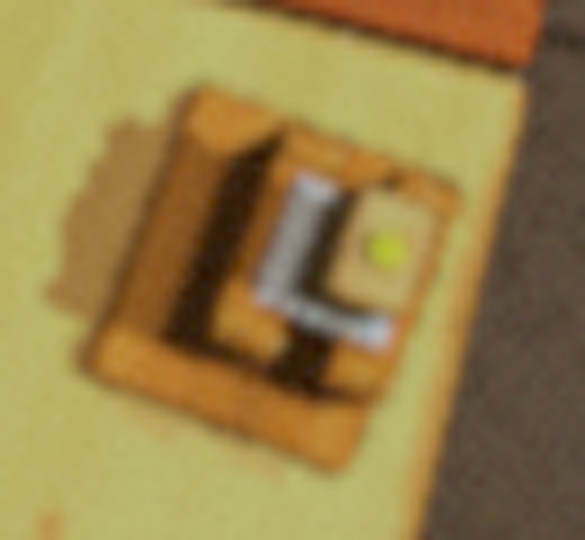

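```bash
cat > fitb.py <<'E'
from h import *
import pickle
from scipy.optimize import least_squares
B=[('wrist',cam('wrist',pickle.load(open('pics/w6.pkl','rb'))),5,(220,165),[((245,278),(-30,25,105)),((468,262),(30,25,105)),((260,445),(-30,-25,105)),((472,430),(30,-25,105)),((183,112),(-45,40,16)),((457,97),(45,40,16))]),
('scene',cam('scene'),6,(270,225),[((172,243),(-30,-25,105)),((345,240),(30,-25,105)),((170,447),(-30,-25,16)),((328,415),(30,-25,16)),((138,488),(-45,-40,16)),((372,438),(45,-40,16)),((82,340),(-45,40,16))]),
('top',cam('top'),9,(325,175),[((195,92),(45,40,16)),((92,350),(-45,40,16)),((340,455),(-45,-40,16)),((278,140),(30,25,105)),((370,395),(-30,-25,105)),((460,195),(30,-25,105))])]
def W(p,P):
    c,s=np.cos(p[2]),np.sin(p[2]); P=np.array(P)/1000
    return np.c_[p[0]+c*P[:,0]-s*P[:,1],p[1]+s*P[:,0]+c*P[:,1],P[:,2]]
def f(p,sel=B):
    r=[]
    for n,c,k,o,L in sel:
        r.append((proj(c,W(p,[l[1] for l in L]))-(np.array([l[0] for l in L])/k+o)).ravel())
    return np.concatenate(r)
for sel in [B,[B[0]],[B[1]],[B[2]]]:
    q=least_squares(f,[.44,-.33,-.45],args=(sel,),loss='soft_l1'); print(np.round(q.x,4),np.round(f(q.x,sel).reshape(-1,2),1).tolist())
E
python3 fitb.py
python3 - <<'E'
import pickle,numpy as np
r=pickle.load(open('res.pkl','rb'))['scene','lifter'][0]['region']
ys,xs=np.nonzero(r);print(xs.min(),xs.max(),ys.min(),ys.max())
E
```

```text
[ 0.443  -0.335  -0.3832] [[-0.3, -0.7], [1.8, -0.8], [-1.1, -0.2], [1.1, -0.3], [-0.6, 1.2], [1.3, 0.1], [0.6, 4.6], [-0.2, -0.7], [-1.5, 0.2], [-1.3, -0.3], [-0.6, 0.1], [0.5, -0.5], [-2.7, -2.2], [0.7, -1.6], [-0.6, 2.5], [1.2, 2.7], [1.5, -2.2], [2.0, 1.1], [1.1, -0.4]]
[ 0.4424 -0.3351 -0.3842] [[-0.7, -0.5], [1.4, -0.5], [-1.5, 0.0], [0.7, 0.0], [-0.9, 1.4], [1.0, 0.4]]
[ 0.4447 -0.3364 -0.415 ] [[1.2, 4.3], [0.7, -0.3], [-0.9, -0.0], [-0.5, 0.1], [-0.3, -0.2], [1.2, 0.2], [-1.3, -2.7]]
[ 0.4439 -0.3323 -0.3931] [[-0.1, -2.0], [-1.8, 1.9], [-0.1, 2.4], [0.5, -2.7], [0.7, 0.8], [0.0, -0.7]]
300 320 235 265
```

>>> send_rows(motion="0.1 -2 0 0 0 6.8 0; 0.1 -2 0 0 0 6.8 0; 0.1 -2 0 0 0 6.8 0; 0.1 -2 0 0 0 6.8 0; 0.1 -1.5 0 0 0 6.8 0; 0 0 0 0 0 6.8 0; 0 0 0 0 0 6.8 0; 0 0 0 0 0 6.8 0; 0 0 0 0 0 6.8 0; 0 0 0 0 0 6.8 0; 0 0 0 0 0 6.8 0; 0 0 0 0 0 6.8 0; 0 0 0 0 0 0 0")

```text
t: 5.68
eef_pos: [0.4608, -0.2894, 0.2671]
tool_rot: [-0.007, 0.252, 0.968, 0.008]
contact_force: [-0.0, 0.7, -0.0]
gripper_width: 1.001
```

```bash
python3 snap.py wrist w7
```

```text
t 5.73 pos [ 0.461  -0.2891  0.267 ] F [0.21 0.82 0.06] M [-0.001 -0.025 -0.021] w 0.997 
y [0.493 0.87  0.012] z [-0.01   0.019 -1.   ] q [-0.03  0.26  0.59  1.85 -0.17  1.1   1.68]
```

View pics/w7.png

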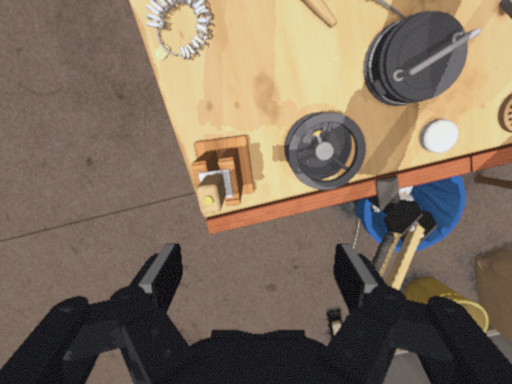

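Run:
```python
import cv2
a=cv2.imread('pics/w7.png')[125:225,180:270]; cv2.imwrite('pics/w7c.png',cv2.resize(a,None,fx=6,fy=6,interpolation=cv2.INTER_CUBIC))
from fitb import *
im=cv2.imread('pics/w7.png'); c=cam('wrist',pickle.load(open('pics/w7.pkl','rb')))
print(proj(c,W([.443,-.335,-.385],[(-30,25,105),(30,25,105),(-30,-25,105),(30,-25,105),(-45,40,16),(45,40,16),(-45,-40,16),(15,0,163),(0,0,163)])).round(1).tolist())
```

```text
[ 0.4434 -0.3348 -0.3856] [[-0.5, -0.7], [1.7, -0.7], [-1.3, -0.2], [0.9, -0.1], [-0.7, 1.3], [1.2, 0.3], [0.6, 4.4], [-0.1, -0.8], [-1.4, 0.0], [-1.2, -0.4], [-0.6, -0.1], [0.5, -0.6], [-2.5, -2.3], [0.7, -1.8], [-0.7, 2.3], [1.1, 2.5], [1.5, -2.4], [1.9, 0.9], [1.0, -0.6]]
[ 0.443  -0.3349 -0.3849] [[-0.7, -0.5], [1.4, -0.5], [-1.5, 0.0], [0.7, 0.0], [-1.0, 1.4], [1.0, 0.4]]
[ 0.4447 -0.3364 -0.415 ] [[1.2, 4.3], [0.7, -0.3], [-0.9, -0.0], [-0.5, 0.1], [-0.3, -0.2], [1.2, 0.2], [-1.3, -2.7]]
[ 0.4439 -0.3323 -0.3931] [[-0.1, -2.0], [-1.8, 1.9], [-0.1, 2.4], [0.5, -2.7], [0.7, 0.8], [0.0, -0.7]]
[[232.4, 157.5], [240.0, 205.7], [190.0, 162.9], [199.8, 210.6], [245.9, 135.7], [253.8, 193.8], [192.0, 142.7], [210.1, 214.7], [207.4, 200.7]]
```

View pics/w7c.png

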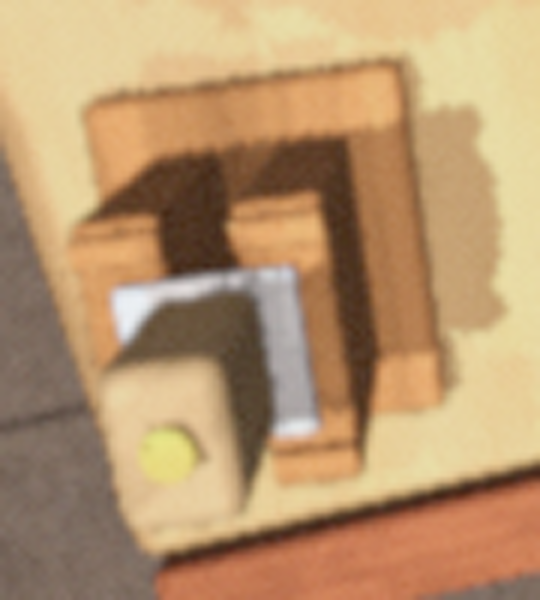

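>>> send_rows(motion="-0.9 -2.3 -2 -1.1 -0.6 3.7 0; -0.9 -2.3 -2 0 0 3.7 0; 0 0 -1.5 0 0 0 0; 0 0 0 0 0 0 0; 0 0 0 0 0 0 0")

```text
t: 6.15
eef_pos: [0.4481, -0.3269, 0.2112]
tool_rot: [0.003, 0.189, 0.982, 0.002]
contact_force: [0.2, 0.5, 1.1]
gripper_width: 1.0
```

```bash
python3 snap.py wrist w8
```

```text
t 6.20 pos [ 0.4484 -0.3262  0.2112] F [-0.62 -0.11 -0.42] M [ 0.125  0.025 -0.046] w 1.004 
y [0.37  0.929 0.005] z [ 0.006  0.004 -1.   ] q [ 0.07  0.33  0.56  1.9  -0.22  0.97  1.92]
```

View pics/w8.png

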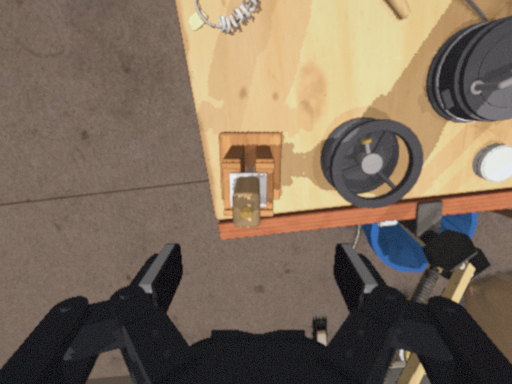

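```bash
python3 - <<'E' | tail -3
from fitb import *
im=cv2.imread('pics/w8.png'); c=cam('wrist',pickle.load(open('pics/w8.pkl','rb')))
p=[.443,-.335,-.385]
P=W(p,[(-30,25,105),(30,25,105),(-30,-25,105),(30,-25,105),(-45,40,16),(45,40,16),(-45,-40,16),(15,11,163),(15,-11,163),(-15,-11,163),(-15,11,163)])
pr=proj(c,P); print(pr.round(1).tolist())
im=cv2.resize(im[115:245,200:300],None,fx=6,fy=6,interpolation=cv2.INTER_CUBIC)
for q in pr: cv2.circle(im,tuple(((q-[200,115])*6+2.5).round().astype(int)),3,(255,0,0),-1)
cv2.imwrite('pics/w8c.png',im[:600])
cv2.imwrite('pics/w8c.png',im)
E
```

```text
[ 0.4447 -0.3364 -0.415 ] [[1.2, 4.3], [0.7, -0.3], [-0.9, -0.0], [-0.5, 0.1], [-0.3, -0.2], [1.2, 0.2], [-1.3, -2.7]]
[ 0.4439 -0.3323 -0.3931] [[-0.1, -2.0], [-1.8, 1.9], [-0.1, 2.4], [0.5, -2.7], [0.7, 0.8], [0.0, -0.7]]
[[273.4, 159.5], [272.1, 217.5], [220.8, 159.3], [223.1, 217.4], [281.3, 133.5], [279.2, 200.9], [217.3, 133.2], [259.0, 229.8], [231.4, 229.7], [230.3, 194.1], [259.3, 194.2]]
```

View pics/w8c.png

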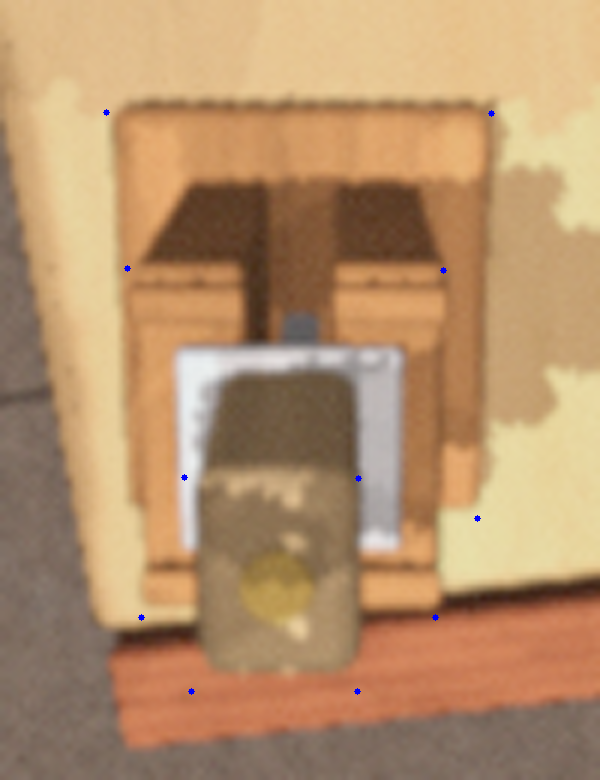

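>>> send_rows(motion="-0.6 -0.8 -2 -0.2 0.3 0 0; 0 0 -2 0 0 0 0; 0 0 0 0 0 0 0")

```text
t: 6.45
eef_pos: [0.4468, -0.332, 0.174]
tool_rot: [0.004, 0.188, 0.982, 0.0]
contact_force: [-0.9, 0.6, -0.4]
gripper_width: 0.998
```

```bash
python3 -c "
from h import *
obs()"
```

```text
t 6.45 pos [ 0.4468 -0.332   0.174 ] F [-0.88  0.58 -0.4 ] M [-0.013  0.047 -0.033] w 0.998 
y [0.369 0.93  0.002] z [ 0.007 -0.001 -1.   ] q [ 0.1   0.38  0.54  1.93 -0.25  0.89  1.96]
```

>>> send_rows(motion="-0.5 -0.2 -2 0 0.4 0 0; 0 0 -2 0 0 0 0; 0 0 -1.2 0 0 0 0; 0 0 0 0 0 0 0; 0 0 0 0 0 0 0")

```text
t: 6.87
eef_pos: [0.448, -0.3323, 0.1269]
tool_rot: [0.004, 0.187, 0.982, -0.0]
contact_force: [-0.6, -0.0, -0.8]
gripper_width: 0.998
```

```bash
python3 snap.py wrist w9
```

```text
t 6.92 pos [ 0.4481 -0.3322  0.127 ] F [-0.6   0.16  0.27] M [ 0.023 -0.025 -0.028] w 1.001 
y [0.367 0.93  0.001] z [ 0.009 -0.003 -1.   ] q [ 0.13  0.45  0.51  1.97 -0.3   0.79  2.  ]
```

View pics/w9.png

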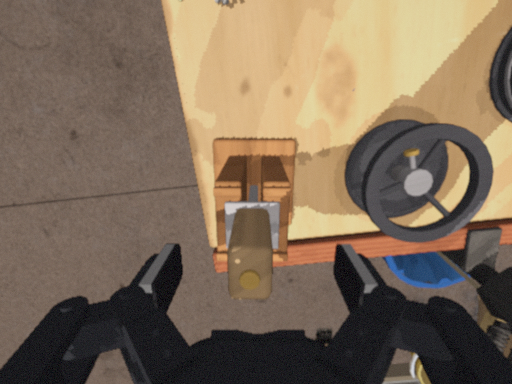

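>>> send_rows(motion="-0.6 -0.15 -0.6 0 0.5 0 0; 0 0 -0.4 0 0 0 0; 0 0 0 0 0 0 0")

```text
t: 7.17
eef_pos: [0.4436, -0.3345, 0.1193]
tool_rot: [0.002, 0.186, 0.982, -0.002]
contact_force: [0.2, 0.2, 0.5]
gripper_width: 1.005
```

```bash
python3 -c "
from h import *
obs()"
```

```text
t 7.17 pos [ 0.4436 -0.3345  0.1193] F [0.21 0.22 0.49] M [-0.052  0.038 -0.01 ] w 1.005 
y [ 0.366  0.931 -0.003] z [ 0.004 -0.005 -1.   ] q [ 0.14  0.46  0.5   1.97 -0.3   0.78  2.01]
```

>>> send_rows(motion="-0.1 0 0 0.3 0.2 0 0; 0 0 0 0 0 0 0.5; 0 0 0 0 0 0 1; 0 0 0 0 0 0 1; 0 0 0 0 0 0 1; 0 0 0 0 0 0 1; 0 0 0 0 0 0 1; 0 0 0 0 0 0 1", newtons=80)

```text
t: 7.83
eef_pos: [0.4428, -0.3353, 0.1205]
tool_rot: [0.001, 0.187, 0.982, 0.0]
contact_force: [0.3, -0.8, -0.8]
gripper_width: 0.249
```

```bash
python3 -c "
from h import *
obs()"
```

```text
t 7.83 pos [ 0.4428 -0.3353  0.1205] F [ 0.31 -0.81 -0.81] M [-0.057 -0.002 -0.05 ] w 0.249 
y [0.367 0.93  0.001] z [ 0.001  0.001 -1.   ] q [ 0.14  0.46  0.5   1.97 -0.31  0.79  2.02]
```

>>> send_rows(motion="0 0 1.5 0 0 0 1; 0 0 1.5 0 0 0 1; 0 0 0 0 0 0 1")

```text
t: 8.08
eef_pos: [0.4415, -0.3344, 0.1497]
tool_rot: [-0.001, 0.187, 0.982, 0.001]
contact_force: [0.6, -0.2, -0.8]
gripper_width: 0.248
```

```bash
python3 -c "
from h import *
obs()"
```

```text
t 8.08 pos [ 0.4415 -0.3344  0.1497] F [ 0.57 -0.21 -0.77] M [-0.107  0.012 -0.032] w 0.248 
y [0.367 0.93  0.001] z [-0.002  0.002 -1.   ] q [ 0.12  0.41  0.53  1.95 -0.27  0.85  1.99]
```

>>> send_rows(motion="0.15 -0.1 1.8 -0.1 -0.1 0 1; 0.05 -0.03 1.8 0 0 0 1; 0.05 -0.03 1.8 0 0 0 1; 0.05 -0.03 1.8 0 0 0 1; 0 0 0 0 0 0 1")

```text
t: 8.5
eef_pos: [0.4425, -0.3344, 0.2201]
tool_rot: [-0.003, 0.187, 0.982, 0.001]
contact_force: [0.0, -0.7, -1.4]
gripper_width: 0.247
```

```bash
python3 -c "
from h import *
obs()"; python3 snap.py wrist w10;python3 snap.py scene s10
```

```text
t 8.50 pos [ 0.4425 -0.3344  0.2201] F [ 0.02 -0.73 -1.41] M [-0.031 -0.089  0.035] w 0.247 
y [0.366 0.93  0.001] z [-0.006  0.003 -1.   ] q [ 0.08  0.33  0.57  1.88 -0.21  1.    1.93]
t 8.55 pos [ 0.4418 -0.3336  0.2184] F [-0.58  0.04 -2.4 ] M [ 0.011 -0.035 -0.022] w 0.247 
y [0.366 0.931 0.001] z [-0.008  0.004 -1.   ] q [ 0.08  0.33  0.57  1.89 -0.21  1.    1.93]
t 8.60 pos [ 0.4411 -0.333   0.2172] F [-0.27  0.65 -1.91] M [-0.007 -0.018  0.022] w 0.245 
y [0.366 0.931 0.002] z [-0.01   0.005 -1.   ] q [ 0.08  0.33  0.57  1.89 -0.21  1.    1.93]
```

View pics/w10.png

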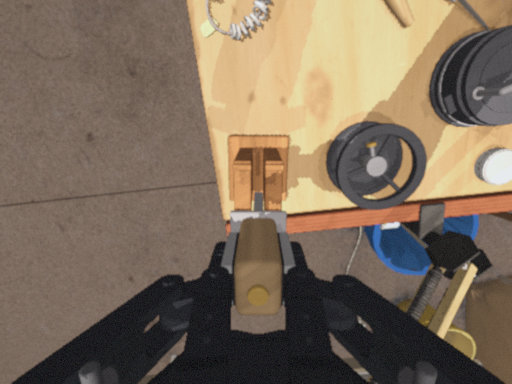

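View pics/s10.png

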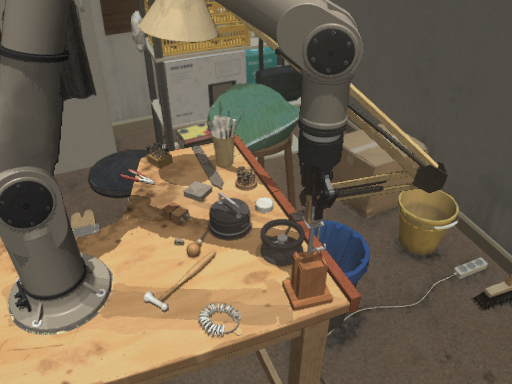

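Run:
```python
import cv2,numpy as np
def crop(n,x,y,w,h,f): 
    a=cv2.imread(f'pics/{n}.png')[y:y+h,x:x+w]; return cv2.resize(a,(w*f,h*f),interpolation=cv2.INTER_CUBIC)
a=crop('w5',275,60,110,110,5);b=crop('w7',350,0,140,110,5)
cv2.imwrite('pics/l1.png',np.hstack([a,b[:550]])[:,:1250] if 0 else a); cv2.imwrite('pics/l2.png',b)
cv2.imwrite('pics/l3.png',crop('scene0',195,180,70,70,8)); cv2.imwrite('pics/l4.png',crop('top0',205,175,70,65,8))
```

```text
(no output)
```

View pics/l1.png

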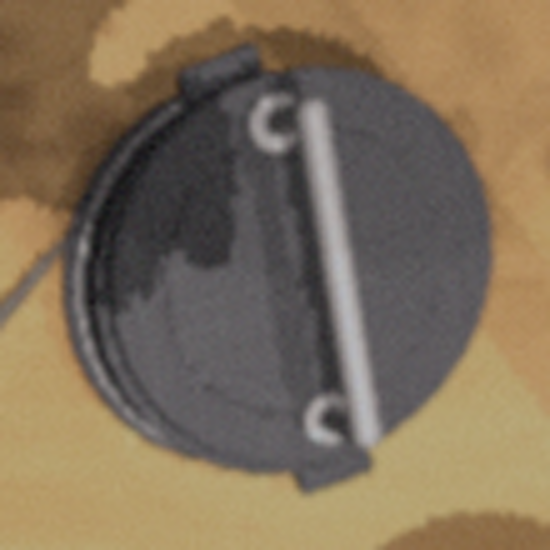

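View pics/l2.png

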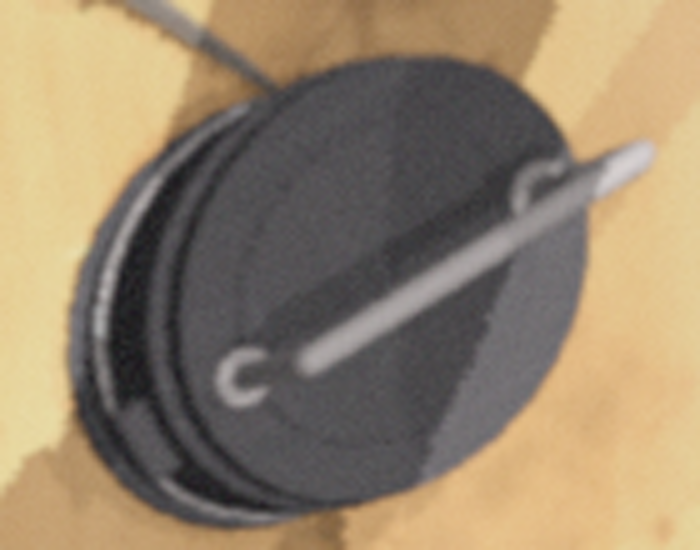

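View pics/l3.png

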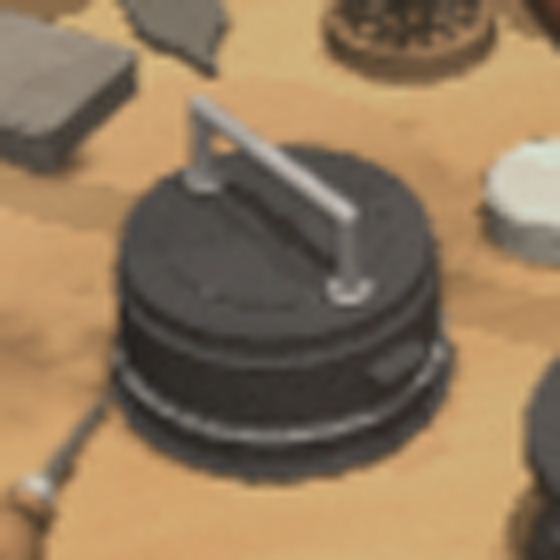

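View pics/l4.png

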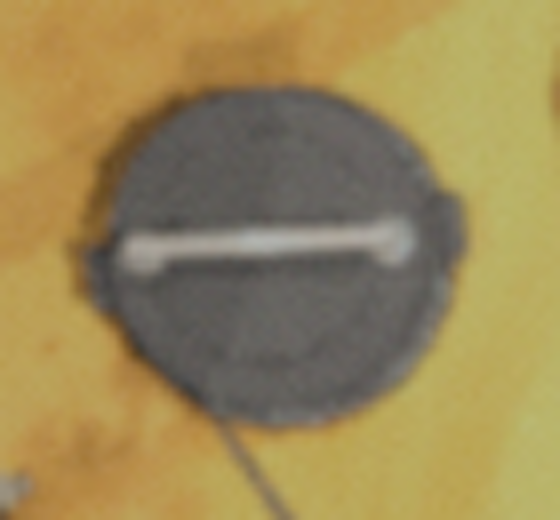

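```bash
cat > fitl.py <<'E'
from h import *
import pickle
from scipy.optimize import least_squares
wc=lambda n:cam('wrist',pickle.load(open(f'pics/{n}.pkl','rb')))
# order: +y end, -y end, foot +y, foot -y
D=[('w5',wc('w5'),[(338,80),(348.6,148),(330,84.4),(340,143.6)]),
('w7',wc('w7'),[(479,31),(411,72.4),(459.6,38),(398.6,75.6)]),
('scene',cam('scene'),[(219.4,192.7),(238.8,206.9),(220.6,202.5),(238.8,216.2)]),
('top',cam('top'),[(222,205.9),(254.5,204.6),(223,206.5),(253.5,205.5)])]
def W(p):
    c,s=np.cos(p[2]),np.sin(p[2])
    P=np.array([(0,p[3],.083),(0,-p[3],.083),(0,.038,.053),(0,-.038,.053)])
    return np.c_[p[0]+c*P[:,0]-s*P[:,1],p[1]+s*P[:,0]+c*P[:,1],P[:,2]]
def f(p,sel): return np.concatenate([(proj(c,W(p))-np.array(L)).ravel() for n,c,L in sel])
if __name__=='__main__':
  for sel in [D]+[[d] for d in D]:
    q=least_squares(f,[.44,-.04,0,.038],args=(sel,),loss='soft_l1'); print(sel[0][0] if len(sel)==1 else 'all',np.round(q.x,4),np.round(f(q.x,sel).reshape(-1,2),1).tolist())
E
python3 fitl.py
```

```text
all [ 0.4417 -0.038   0.0434  0.0398] [[-1.0, 0.2], [-0.6, -0.4], [0.1, -0.6], [0.2, -0.7], [-0.5, 0.3], [-1.0, 0.9], [-2.7, 1.4], [-0.7, 0.0], [-0.9, -0.7], [-1.3, -0.3], [-1.1, -0.8], [-1.4, -0.3], [-1.5, -0.2], [-1.0, -0.3], [-0.4, -0.3], [-0.2, -0.6]]
w5 [ 0.4421 -0.0386  0.0385  0.0401] [[-0.5, 0.2], [-0.4, 0.3], [0.6, -0.2], [0.4, -0.3]]
w7 [ 0.4416 -0.0368  0.0469  0.0394] [[0.2, -0.2], [0.5, 0.1], [-1.8, 0.6], [0.3, -0.5]]
scene [ 0.4429 -0.0417  0.062   0.0394] [[0.1, -0.0], [0.0, 0.0], [-0.2, -0.1], [0.0, 0.1]]
top [ 0.441  -0.04    0.0381  0.0391] [[-0.4, 0.0], [-0.4, 0.1], [0.3, -0.0], [0.6, -0.2]]
```

Run:
```python
from h import *
s=cam('scene')
for z in [.22,.3,.35,.4,.45,.5,.55,.6,.65]: print(z,proj(s,[.442,-.334,z]).round(0))
```

```text
0.22 [[312. 215.]]
0.3 [[316. 179.]]
0.35 [[318. 155.]]
0.4 [[320. 129.]]
0.45 [[322. 101.]]
0.5 [[324.  71.]]
0.55 [[327.  39.]]
0.6 [[329.   5.]]
0.65 [[331. -30.]]
```

```bash
python3 snap.py top t10
python3 - <<'E'
import cv2
a=cv2.imread('pics/t10.png')[100:384,200:512]; cv2.imwrite('pics/t10c.png',cv2.resize(a,None,fx=2,fy=2,interpolation=cv2.INTER_CUBIC))
a=cv2.imread('pics/s10.png')[0:240,200:420]; cv2.imwrite('pics/s10c.png',cv2.resize(a,None,fx=2.5,fy=2.5,interpolation=cv2.INTER_CUBIC))
E
```

```text
t 8.65 pos [ 0.4407 -0.3327  0.2165] F [ 0.17  0.5  -1.83] M [ 0.003  0.027 -0.035] w 0.245 
y [0.366 0.931 0.002] z [-0.011  0.006 -1.   ] q [ 0.08  0.33  0.57  1.89 -0.21  1.    1.93]
```

View pics/t10c.png

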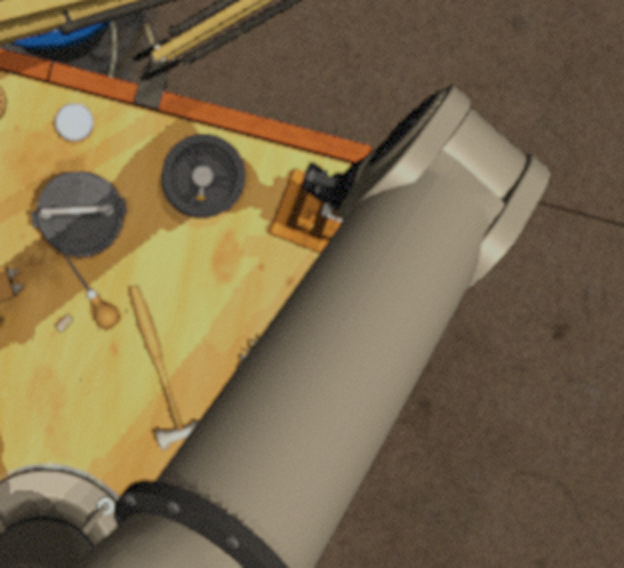

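View pics/s10c.png

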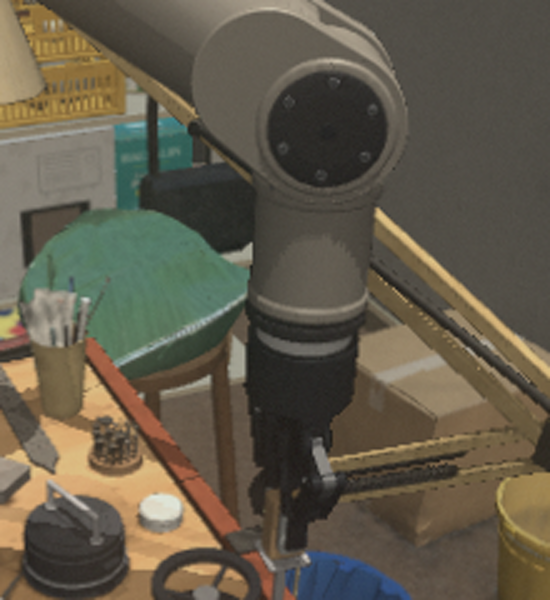

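>>> send_rows(motion="0 0 1 -0.3 -0.6 0 1; -0.5 3.2 0.2 0 0 2.7 1; -0.5 3.2 0 0 0 2.7 1; -0.6 3.2 0 0 0 2.7 1; -0.6 3.2 0 0 0 2.7 1; -0.6 3.2 0 0 0 2.7 1; -0.6 3.2 0 0 0 2.7 1; -0.5 3 0 0 0 2.7 1; -0.5 3 0 0 0 2.7 1; 0 0 0 0 0 0 1")

```text
t: 9.48
eef_pos: [0.3862, -0.0723, 0.2226]
tool_rot: [-0.004, -0.007, 1.0, -0.002]
contact_force: [0.8, 0.4, -1.8]
gripper_width: 0.249
```

```bash
python3 snap.py wrist w11;python3 snap.py scene s11
```

```text
t 9.53 pos [ 0.3867 -0.0746  0.2227] F [-0.02 -0.5  -1.18] M [-0.007  0.04   0.013] w 0.242 
y [-0.012  1.    -0.005] z [-0.007 -0.005 -1.   ] q [-0.32 -0.    0.35  2.2   0.01  0.95  1.61]
t 9.58 pos [ 0.3872 -0.0765  0.2229] F [-0.04  0.21 -1.77] M [-0.054  0.016 -0.011] w 0.248 
y [-0.008  1.    -0.006] z [-0.007 -0.006 -1.   ] q [-0.32 -0.    0.35  2.2   0.01  0.95  1.61]
```

View pics/w11.png

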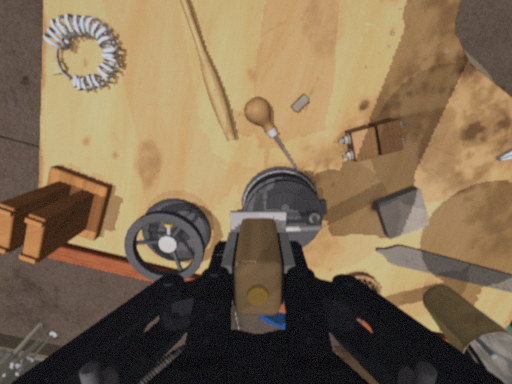

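View pics/s11.png

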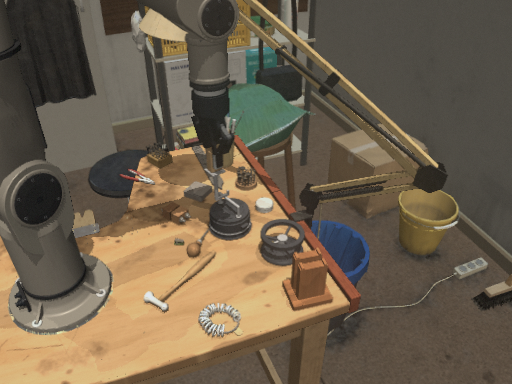

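```bash
python3 snap.py top t11
python3 - <<'E'
import cv2
a=cv2.imread('pics/t11.png')[100:384,0:320]; cv2.imwrite('pics/t11c.png',cv2.resize(a,None,fx=2,fy=2,interpolation=cv2.INTER_CUBIC))
a=cv2.imread('pics/s11.png')[0:260,120:320]; cv2.imwrite('pics/s11c.png',cv2.resize(a,None,fx=2.3,fy=2.3,interpolation=cv2.INTER_CUBIC))
E
```

```text
t 9.63 pos [ 0.3876 -0.0776  0.223 ] F [-0.44 -0.68 -2.51] M [-0.019  0.016 -0.008] w 0.248 
y [-0.006  1.    -0.006] z [-0.006 -0.006 -1.   ] q [-0.32  0.    0.35  2.2   0.01  0.95  1.61]
```

View pics/t11c.png

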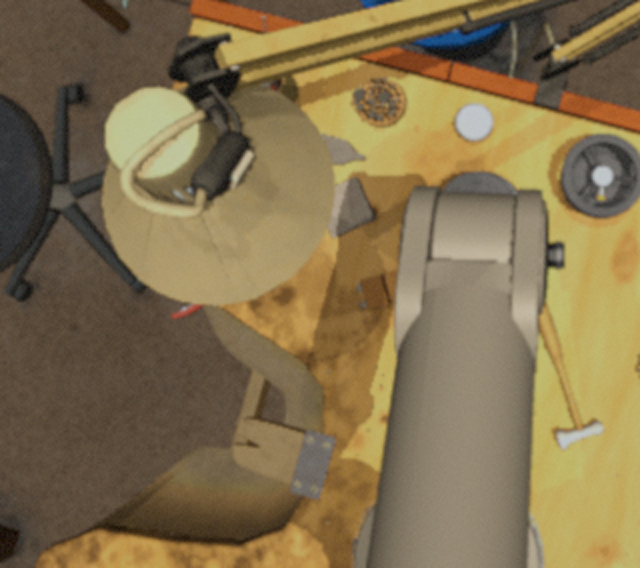

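View pics/s11c.png

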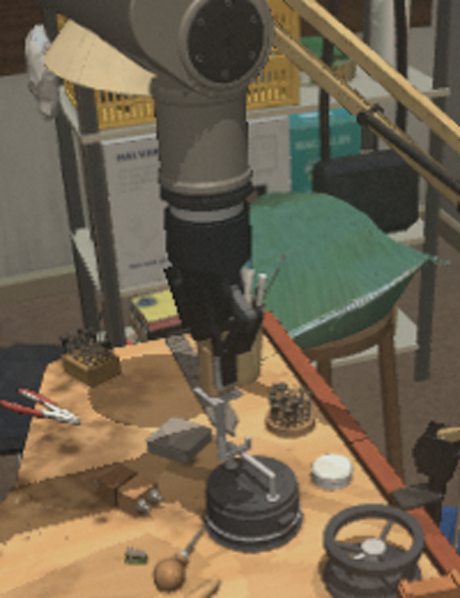

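>>> send_rows(motion="0.2 1.9 -1.5 0.3 -0.3 1.1 1; 0.2 1.9 -1.5 0 0 1.1 1; 0 0 -1 0 0 0 1; 0 0 0 0 0 0 1; 0 0 0 0 0 0 1")

```text
t: 10.05
eef_pos: [0.3939, -0.0455, 0.1822]
tool_rot: [0.001, -0.015, 1.0, -0.002]
contact_force: [0.9, -0.5, -1.2]
gripper_width: 0.246
```

```bash
python3 snap.py scene s12; python3 snap.py wrist w12
python3 - <<'E'
import cv2
a=cv2.imread('pics/s12.png')[120:250,170:290]; cv2.imwrite('pics/s12c.png',cv2.resize(a,None,fx=5,fy=5,interpolation=cv2.INTER_CUBIC)[:600])
E
```

```text
t 10.10 pos [ 0.3938 -0.0458  0.1822] F [-0.71  0.03 -1.74] M [0.056 0.038 0.04 ] w 0.247 
y [-0.03   1.    -0.003] z [ 0.002 -0.003 -1.   ] q [-0.35  0.07  0.32  2.25 -0.02  0.83  1.59]
t 10.15 pos [ 0.394  -0.0456  0.1826] F [ 0.67 -0.9  -0.32] M [-0.039  0.039  0.029] w 0.250 
y [-0.03   1.    -0.003] z [ 0.003 -0.003 -1.   ] q [-0.35  0.06  0.32  2.25 -0.02  0.83  1.59]
```

View pics/s12c.png

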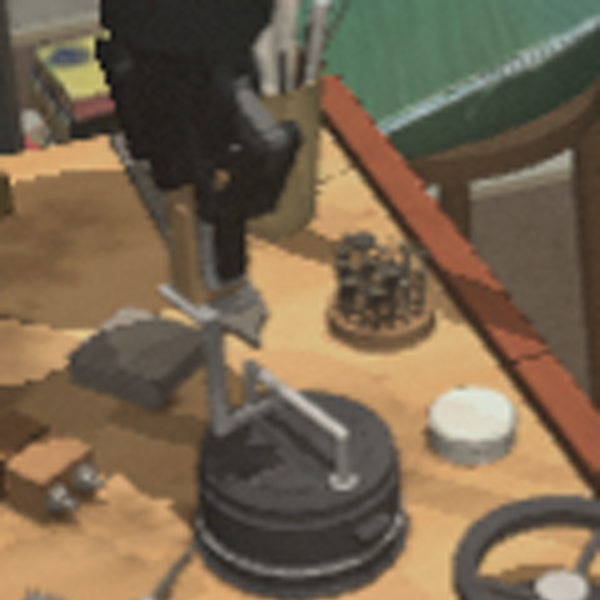

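View pics/w12.png

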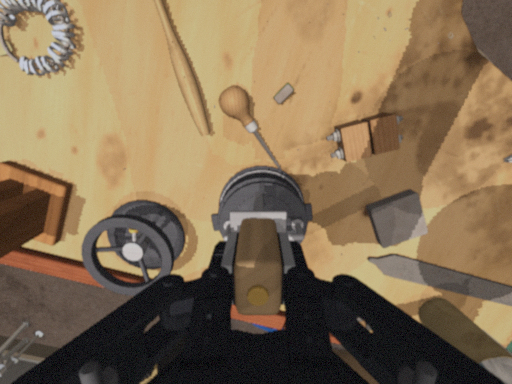

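```bash
cat > hk.py <<'E'
from h import *
def hookpts(o):
    # points of lifter: stem bottom corner axis, finger end tops
    T=wristpose(o); R=T[:3,:3]; x=-R[:,0]; y=R[:,1]; z=-R[:,2]   # lifter axes (tool y=+lifter y, tool z down)
    org=T[:3,3]+z*(-.0155)
    f=lambda a,b,c: org+a/1000*x+b/1000*y+c/1000*z
    return f
E
python3 - <<'E'
from hk import *
o=get_obs(); f=hookpts(o); s=cam('scene')
print((proj(s,[f(0,0,-78),f(34,0,-65),f(34,0,-78),f(0,0,0),f(-17,-18,0)])-[170,120])*5)
from fitl import W
print((proj(s,W([.442,-.039,.043,.039]))-[170,120])*5)
E
```

```text
[[215.88225566 428.32806996]
 [271.816909   380.41703438]
 [273.19942508 401.85454282]
 [204.66332917 294.14267494]
 [195.65880019 324.35901488]]
[[244.75136844 361.24297269]
 [337.86664167 432.81992005]
 [249.07863933 409.46568523]
 [338.5087001  480.12314565]]
```

>>> send_rows(motion="-0.2 0.5 -1.2 0.2 0.1 0.7 1; 0 0.1 -1.2 0 0 0 1; 0 0 -0.6 0 0 0 1; 0 0 0 0 0 0 1; 0 0 0 0 0 0 1")

```text
t: 10.57
eef_pos: [0.395, -0.0429, 0.1549]
tool_rot: [0.004, -0.017, 1.0, 0.0]
contact_force: [-1.3, -0.1, -1.3]
gripper_width: 0.251
```

```bash
python3 snap.py scene s13
python3 - <<'E'
import cv2
a=cv2.imread('pics/s13.png')[140:250,180:290]; cv2.imwrite('pics/s13c.png',cv2.resize(a,None,fx=5,fy=5,interpolation=cv2.INTER_CUBIC)[:600])
E
```

```text
t 10.62 pos [ 0.395  -0.0428  0.155 ] F [ 0.23  0.28 -1.62] M [-0.005 -0.033 -0.007] w 0.249 
y [-0.035  0.999  0.001] z [ 0.008  0.001 -1.   ] q [-0.34  0.11  0.32  2.28 -0.05  0.75  1.62]
```

View pics/s13c.png

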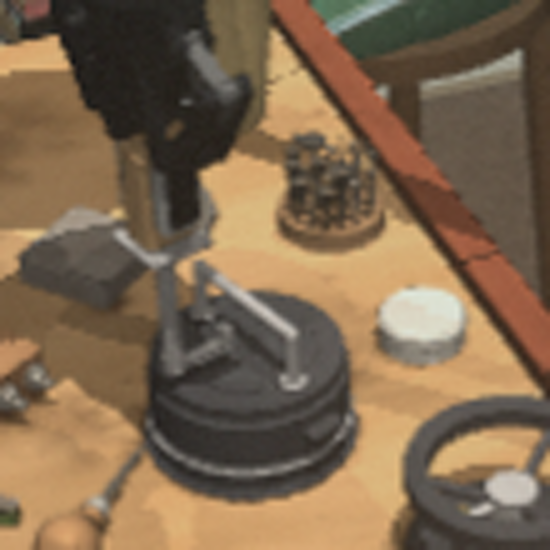

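>>> send_rows(motion="1 0.15 -0.05 0 0.4 0.3 1; 1 0.05 -0.05 0 0 0 1; 1 0.05 -0.05 0 0 0 1; 0 0 0 0 0 0 1; 0 0 0 0 0 0 1")

```text
t: 11.03
eef_pos: [0.431, -0.0402, 0.1555]
tool_rot: [0.003, -0.02, 1.0, 0.001]
contact_force: [-0.4, 0.0, -2.6]
gripper_width: 0.245
```

```bash
python3 snap.py scene s14
python3 - <<'E'
import cv2
a=cv2.imread('pics/s14.png')[140:250,180:290]; cv2.imwrite('pics/s14c.png',cv2.resize(a,None,fx=5,fy=5,interpolation=cv2.INTER_CUBIC)[:600])
E
```

```text
t 11.08 pos [ 0.4312 -0.0401  0.1556] F [ 0.8  -0.48 -0.59] M [-0.007 -0.099  0.039] w 0.244 
y [-0.04   0.999  0.001] z [ 0.006  0.001 -1.   ] q [-0.33  0.18  0.32  2.21 -0.08  0.76  1.65]
```

View pics/s14c.png

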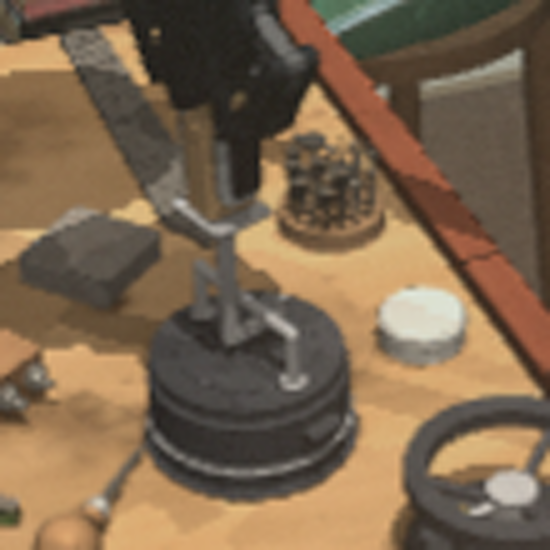

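>>> send_rows(motion="-0.4 0.05 0.5 0 0.4 0.1 1; 0 0 0.2 0 0 0 1; 0 0 0 0 0 0 1; 0 0 0 0 0 0 1")

```text
t: 11.42
eef_pos: [0.4257, -0.0396, 0.1632]
tool_rot: [-0.002, -0.021, 1.0, 0.001]
contact_force: [0.2, 0.1, -1.8]
gripper_width: 0.244
```

```bash
cat > avg.py <<'E'
from h import *
import sys
n=int(sys.argv[1]) if len(sys.argv)>1 else 12
F=[];M=[];P=[];J=[]
for i in range(n):
    read_camera('wrist'); o=get_obs(); F.append(o['contact_force']);M.append(o['torque']);P.append(o['eef_pos']);J.append(o['joint_torque'])
print('F',np.mean(F,0).round(3),'sd',np.std(F,0).round(2),'M',np.mean(M,0).round(4),'P',np.mean(P,0).round(4),'Pend',P[-1].round(4)); print('J',np.mean(J,0).round(3),np.std(J,0).round(3)); obs()
E
python3 avg.py 12
```

```text
F [ 0.013  0.125 -1.546] sd [0.52 0.59 0.45] M [ 0.0005  0.0137 -0.0187] P [ 0.4259 -0.0397  0.1629] Pend [ 0.426  -0.0397  0.1629]
J [-6.0000e-03 -3.1542e+01  1.7230e+00 -2.2729e+01  7.0000e-03  1.8000e-02
 -1.0000e-03] [0.016 0.09  0.013 0.021 0.001 0.006 0.002]
t 12.02 pos [ 0.426  -0.0397  0.1629] F [-1.05  1.35 -2.44] M [-0.067  0.02  -0.001] w 0.247 
y [-0.042  0.999  0.001] z [-0.003  0.001 -1.   ] q [-0.34  0.16  0.32  2.2  -0.07  0.79  1.64]
```

>>> send_rows(motion="0.05 0 0.3 0 -0.1 0 1; 0 0 0.2 0 0 0 1; 0 0 0.2 0 0 0 1; 0 0 0 0 0 0 1; 0 0 0 0 0 0 1")

```text
t: 12.43
eef_pos: [0.4251, -0.0399, 0.1697]
tool_rot: [-0.002, -0.021, 1.0, 0.0]
contact_force: [-0.1, 0.5, -4.7]
gripper_width: 0.25
```

```bash
python3 avg.py 12;  python3 snap.py scene s15
python3 - <<'E'
import cv2
a=cv2.imread('pics/s15.png')[140:250,180:290]; cv2.imwrite('pics/s15c.png',cv2.resize(a,None,fx=5,fy=5,interpolation=cv2.INTER_CUBIC)[:600])
E
```

```text
F [ 0.113  0.187 -4.594] sd [0.57 0.54 0.46] M [0.0955 0.0437 0.014 ] P [ 0.4252 -0.0399  0.1697] Pend [ 0.4253 -0.0399  0.1697]
J [ 1.4600e-01 -3.2310e+01  1.8260e+00 -2.4215e+01  1.0300e-01 -1.8000e-02
 -7.0000e-03] [0.017 0.028 0.015 0.022 0.01  0.014 0.001]
t 13.03 pos [ 0.4253 -0.0399  0.1697] F [ 0.68 -0.46 -4.8 ] M [ 0.075  0.031 -0.001] w 0.248 
y [-0.042  0.999  0.001] z [-0.004  0.001 -1.   ] q [-0.34  0.15  0.32  2.2  -0.07  0.81  1.63]
t 13.08 pos [ 0.4253 -0.04    0.1697] F [ 0.11  0.44 -4.71] M [0.136 0.04  0.005] w 0.250 
y [-0.042  0.999  0.001] z [-0.004  0.001 -1.   ] q [-0.34  0.15  0.32  2.2  -0.06  0.81  1.63]
```

View pics/s15c.png

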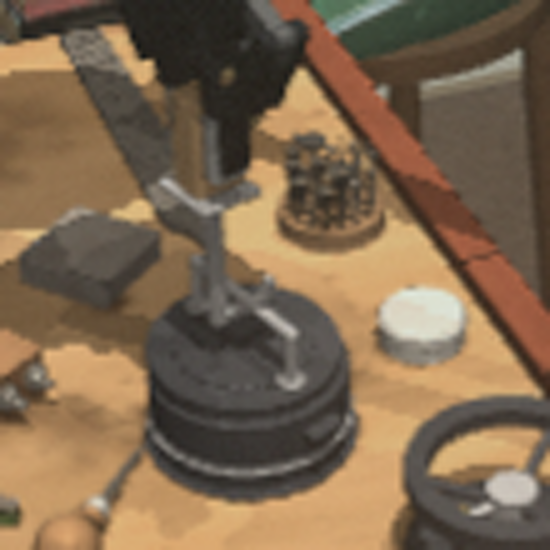

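```bash
cat > trk.py <<'E'
import cv2,numpy as np,sys
from h import *
a=cv2.imread(f'pics/{sys.argv[1]}.png',0); b=cv2.imread(f'pics/{sys.argv[2]}.png',0)
s=cam('scene')
from fitl import W
pts=W([.442,-.039,.043,.039]); 
pp=proj(s,pts)
names=['bar+','bar-','foot+','foot-']
ex=[('flange+y',(.442-.0,-.039+.05,.05)),('flange-y',(.442,-.039-.05,.049)),('flange-x',(.392,-.041,.049)),('flange near',(.442-.028,-.039-.041,.049)),('potfoot',(.442-.03,-.039-.045,.005))]
for n,p in list(zip(names,pp))+[(k,proj(s,np.array(v))[0]) for k,v in ex]:
    x,y=int(round(p[0])),int(round(p[1])); h=5
    t=a[y-h:y+h+1,x-h:x+h+1]; R=b[y-h-6:y+h+7,x-h-6:x+h+7]
    m=cv2.matchTemplate(cv2.resize(R,None,fx=4,fy=4,interpolation=cv2.INTER_CUBIC),cv2.resize(t,None,fx=4,fy=4,interpolation=cv2.INTER_CUBIC),cv2.TM_CCOEFF_NORMED)
    _,v,_,l=cv2.minMaxLoc(m); print(n,p.round(0),'shift',(np.array(l)-24)/4,round(v,3))
E
python3 trk.py s14 s15
```

```text
bar+ [219. 192.] shift [-1.25 -0.75] 0.859
bar- [238. 207.] shift [-0.25 -0.25] 0.964
foot+ [220. 202.] shift [-2.   -1.25] 0.834
foot- [238. 216.] shift [-0.25 -0.25] 0.959
flange+y [218. 200.] shift [-1.5 -1. ] 0.903
flange-y [240. 220.] shift [-0.5  0. ] 0.978
flange-x [212. 218.] shift [0.   0.25] 0.991
flange near [229. 222.] shift [-0.25 -0.25] 0.895
potfoot [230. 237.] shift [0. 0.] 0.999
```

>>> send_rows(motion="0 0.05 0.2 0 -0.2 0 1; 0 0 0.15 0 0 0 1; 0 0 0 0 0 0 1; 0 0 0 0 0 0 1")

```text
t: 13.42
eef_pos: [0.4249, -0.0399, 0.1734]
tool_rot: [-0.0, -0.021, 1.0, -0.0]
contact_force: [-0.2, -0.2, -6.5]
gripper_width: 0.247
```

```bash
python3 avg.py 8;  python3 snap.py scene s16; python3 trk.py s14 s16
python3 - <<'E'
import cv2
import numpy as np
def c(n): 
    a=cv2.imread(f'pics/{n}.png')[180:245,200:268]; return cv2.resize(a,None,fx=5,fy=5,interpolation=cv2.INTER_CUBIC)
cv2.imwrite('pics/s16c.png',np.hstack([c('s14'),c('s16')]))
E
```

```text
F [-0.039 -0.166 -5.329] sd [0.49 0.47 0.51] M [-0.0484  0.0437  0.0082] P [ 0.425  -0.0399  0.1733] Pend [ 0.425  -0.0399  0.1733]
J [-6.2000e-02 -3.2214e+01  1.5330e+00 -2.4669e+01 -2.8000e-02 -3.7000e-02
  1.0000e-03] [0.03  0.031 0.029 0.008 0.011 0.004 0.001]
t 13.82 pos [ 0.425  -0.0399  0.1733] F [-0.11 -0.25 -5.64] M [-0.019  0.03  -0.007] w 0.245 
y [-0.042  0.999 -0.   ] z [-0.001 -0.    -1.   ] q [-0.34  0.14  0.32  2.2  -0.06  0.81  1.63]
t 13.87 pos [ 0.425  -0.0399  0.1733] F [ 0.76 -1.09 -4.98] M [-0.014  0.077 -0.04 ] w 0.248 
y [-0.042  0.999 -0.   ] z [-0.001 -0.    -1.   ] q [-0.34  0.14  0.32  2.2  -0.06  0.81  1.63]
bar+ [219. 192.] shift [-1.75 -1.  ] 0.778
bar- [238. 207.] shift [-0.25 -0.75] 0.942
foot+ [220. 202.] shift [-2.5  -3.75] 0.899
foot- [238. 216.] shift [-1. -1.] 0.967
flange+y [218. 200.] shift [-2.25 -3.5 ] 0.9
flange-y [240. 220.] shift [-0.75 -0.75] 0.934
flange-x [212. 218.] shift [-0.25 -0.25] 0.971
flange near [229. 222.] shift [-1.5 -0.5] 0.85
potfoot [230. 237.] shift [0. 0.] 0.999
```

View pics/s16c.png

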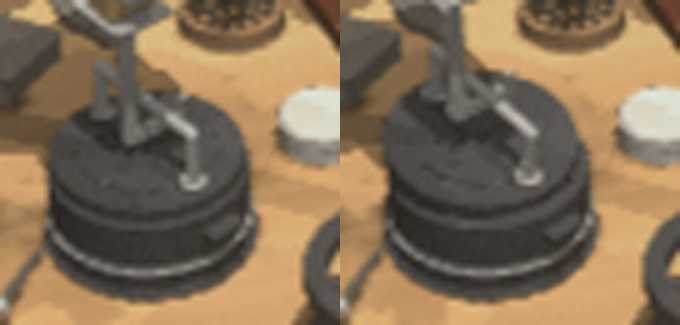

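>>> send_rows(motion="0 0 -0.3 0 0 0 1; 0 0 -0.4 0 0 0 1; 0 0 -0.4 0 0 0 1; 0.1 -0.5 0 0 0 0 1; 0.1 -0.5 0 0 0 0 1; 0 -0.1 0 0 0 0 1; 0 0 0 0 0 0 1")

```text
t: 14.45
eef_pos: [0.4294, -0.0519, 0.1624]
tool_rot: [0.002, -0.021, 1.0, 0.0]
contact_force: [0.3, 0.2, -2.1]
gripper_width: 0.25
```

```bash
python3 avg.py 6
```

```text
F [-0.058 -0.01  -1.391] sd [0.4  0.44 0.52] M [-0.0145 -0.0174 -0.0059] P [ 0.4293 -0.0513  0.1624] Pend [ 0.4292 -0.051   0.1623]
J [ 7.7000e-02 -3.1737e+01  1.8590e+00 -2.2734e+01  9.0000e-03 -1.4000e-02
  1.1000e-02] [0.107 0.031 0.105 0.057 0.022 0.012 0.012]
t 14.75 pos [ 0.4292 -0.051   0.1623] F [-0.67 -0.24 -1.51] M [-0.012 -0.018  0.009] w 0.252 
y [-0.043  0.999  0.001] z [ 0.003  0.001 -1.   ] q [-0.32  0.17  0.33  2.2  -0.08  0.78  1.67]
```

>>> send_rows(motion="-0.15 0 0.3 0 0.1 0 1; 0 0 0.3 0 0 0 1; 0 0 0.3 0 0 0 1; 0 0 0.2 0 0 0 1; 0 0 0.2 0 0 0 1; 0 0 0 0 0 0 1; 0 0 0 0 0 0 1")

```text
t: 15.33
eef_pos: [0.425, -0.0506, 0.1753]
tool_rot: [-0.002, -0.022, 1.0, 0.0]
contact_force: [0.1, -0.1, -6.2]
gripper_width: 0.251
```

```bash
python3 avg.py 10;  python3 snap.py scene s17; python3 trk.py s14 s17
python3 - <<'E'
import cv2
import numpy as np
def c(n): 
    a=cv2.imread(f'pics/{n}.png')[180:245,200:268]; return cv2.resize(a,None,fx=5,fy=5,interpolation=cv2.INTER_CUBIC)
cv2.imwrite('pics/s17c.png',np.hstack([c('s14'),c('s17')]))
E
```

```text
F [-0.198 -0.231 -6.09 ] sd [0.43 0.6  0.35] M [-0.0159  0.0532  0.0135] P [ 0.4251 -0.0506  0.1753] Pend [ 0.4252 -0.0506  0.1753]
J [-6.0000e-03 -3.2599e+01  1.6540e+00 -2.5093e+01  6.0000e-03 -3.9000e-02
 -1.0000e-03] [0.008 0.038 0.003 0.029 0.001 0.008 0.001]
t 15.83 pos [ 0.4252 -0.0506  0.1753] F [-0.33 -0.59 -6.23] M [-0.02   0.019 -0.015] w 0.248 
y [-0.044  0.999  0.001] z [-0.003  0.    -1.   ] q [-0.33  0.14  0.33  2.19 -0.06  0.82  1.66]
t 15.88 pos [ 0.4252 -0.0506  0.1753] F [ 0.35 -0.48 -5.79] M [-0.008  0.016  0.034] w 0.250 
y [-0.044  0.999  0.001] z [-0.003  0.    -1.   ] q [-0.33  0.14  0.33  2.19 -0.06  0.82  1.66]
bar+ [219. 192.] shift [-0.5  -0.25] 0.808
bar- [238. 207.] shift [-1.5  -2.25] 0.918
foot+ [220. 202.] shift [-1. -3.] 0.89
foot- [238. 216.] shift [-1.75 -2.75] 0.965
flange+y [218. 200.] shift [-2. -3.] 0.974
flange-y [240. 220.] shift [-1.75 -2.75] 0.916
flange-x [212. 218.] shift [-0.25 -0.25] 0.964
flange near [229. 222.] shift [1.5  4.25] 0.713
potfoot [230. 237.] shift [0. 0.] 0.999
```

View pics/s17c.png

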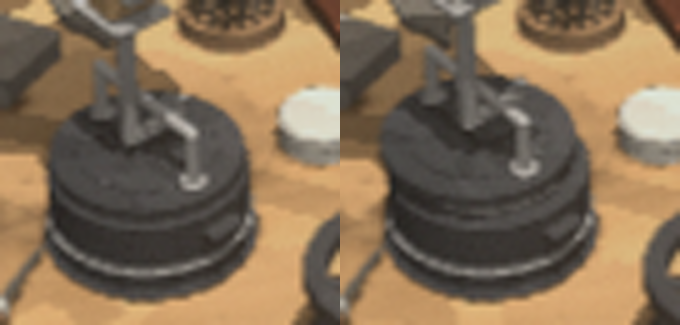

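>>> send_rows(motion="0.05 0 0.4 0 -0.1 0 1; 0.05 0 0.7 0 -0.1 0 1; 0.05 0 0.8 0 0 0 1; 0.05 0 0.8 0 0 0 1; 0.05 0 0.8 0 0 0 1; 0.05 0 0.8 0 0 0 1; 0.05 0 0.7 0 0 0 1; 0.05 0 0.5 0 0 0 1; 0 0 0.3 0 0 0 1; 0 0 0 0 0 0 1; 0 0 0 0 0 0 1")

```text
t: 16.8
eef_pos: [0.43, -0.0508, 0.2414]
tool_rot: [0.002, -0.022, 1.0, 0.0]
contact_force: [-0.4, 0.7, -5.7]
gripper_width: 0.251
```

```bash
python3 avg.py 6;  python3 snap.py scene s18; python3 snap.py wrist w18;python3 - <<'E'
import cv2
import numpy as np
def c(n): 
    a=cv2.imread(f'pics/{n}.png')[140:250,180:290]; return cv2.resize(a,None,fx=5,fy=5,interpolation=cv2.INTER_CUBIC)
cv2.imwrite('pics/s18c.png',c('s18'))
E
```

```text
F [-0.06   0.1   -6.332] sd [0.44 0.27 0.46] M [-0.0032  0.0747  0.0058] P [ 0.4298 -0.0508  0.2409] Pend [ 0.4298 -0.0509  0.2409]
J [-2.0000e-03 -2.9705e+01  5.9100e-01 -2.8806e+01  6.0000e-03 -8.2000e-02
 -1.0000e-03] [0.011 0.106 0.013 0.102 0.001 0.023 0.001]
t 17.10 pos [ 0.4298 -0.0509  0.2409] F [-0.13 -0.03 -6.15] M [0.028 0.069 0.009] w 0.247 
y [-0.044  0.999  0.001] z [ 0.002  0.001 -1.   ] q [-0.34  0.05  0.33  2.11 -0.02  0.98  1.61]
t 17.15 pos [ 0.4298 -0.0508  0.241 ] F [-0.73  0.05 -5.82] M [0.048 0.069 0.023] w 0.249 
y [-0.044  0.999  0.001] z [ 0.003  0.001 -1.   ] q [-0.34  0.05  0.33  2.11 -0.02  0.98  1.61]
t 17.20 pos [ 0.4299 -0.0508  0.241 ] F [-0.14 -0.16 -6.54] M [-0.031  0.101 -0.089] w 0.244 
y [-0.044  0.999  0.001] z [ 0.003  0.001 -1.   ] q [-0.34  0.05  0.33  2.11 -0.02  0.98  1.61]
```

View pics/s18c.png

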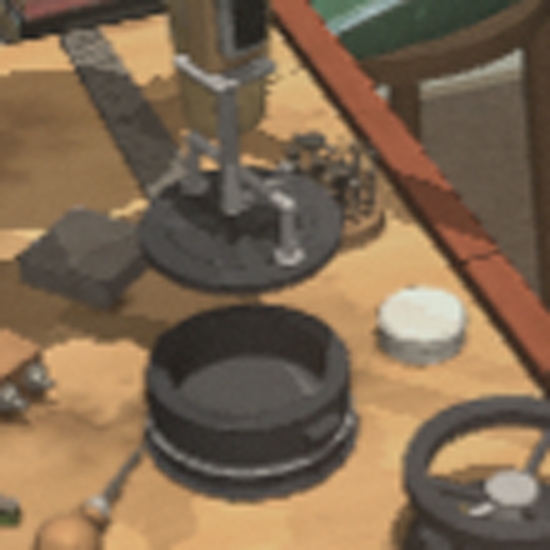

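View pics/w18.png

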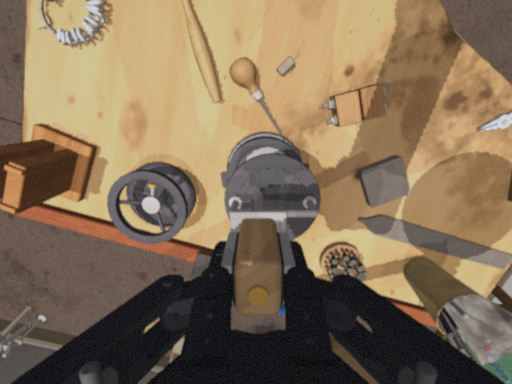

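Run:
```python
import cv2,numpy as np
a=cv2.imread('pics/w18.png')[120:250,205:335]; cv2.imwrite('pics/w18c.png',cv2.resize(a,None,fx=5,fy=5,interpolation=cv2.INTER_CUBIC))
a=cv2.imread('pics/s18.png')[160:205,200:258]; cv2.imwrite('pics/s18d.png',cv2.resize(a,None,fx=12,fy=12,interpolation=cv2.INTER_CUBIC))
```

```text
(no output)
```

View pics/w18c.png

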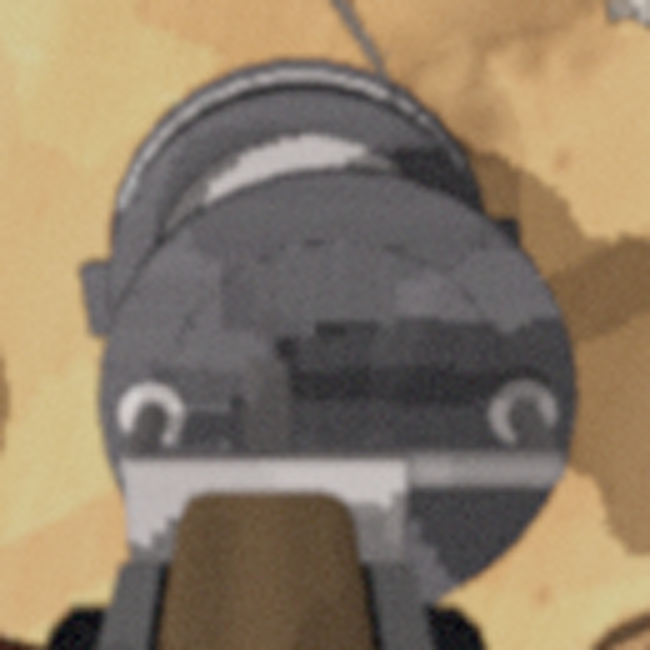

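View pics/s18d.png

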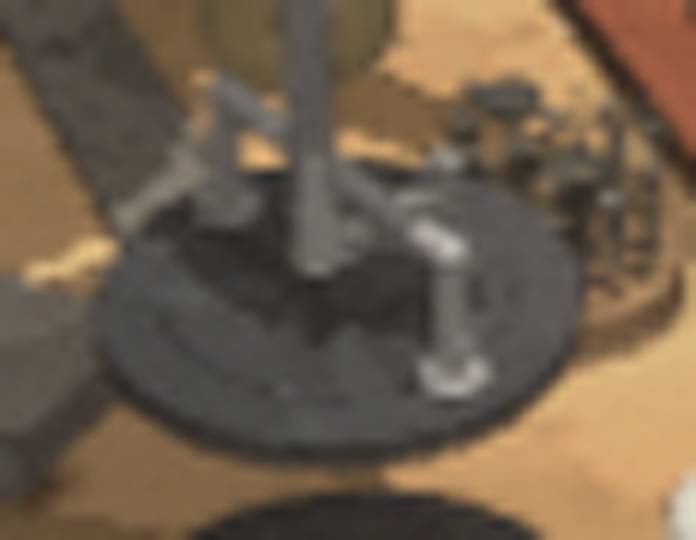

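```bash
cat > fit6.py <<'E'
from h import *
import pickle
from scipy.optimize import least_squares
th=np.linspace(0,2*np.pi,361)
def ell(r,z): return np.c_[r*np.cos(th),r*np.sin(th),0*th+z]
# image flange outline: top disc and bottom disc hull
def pts(p,P): return p[:3]+Rn.from_euler('ZYX',[p[5],p[4],p[3]]).apply(P)
def resid(p,obsv,prior):
    r=[]
    for c,L,E in obsv:
        P=np.array([(0,l[2]*.0395,.043) if l[3]=='b' else (0,l[2]*.038,.013) for l in L]).reshape(-1,3)
        if len(P): r.append((proj(c,pts(p,P))-np.array([l[:2] for l in L])).ravel())
        if len(E):
            hull=cv2.convexHull(np.r_[proj(c,pts(p,ell(.05,.013))),proj(c,pts(p,ell(.05,.005)))].astype(np.float32))
            r.append([cv2.pointPolygonTest(hull,(float(e[0]),float(e[1])),True) for e in E])
    r.append(prior(p)); return np.concatenate(r)
def fit(obsv,p0,prior):
    q=least_squares(resid,p0,args=(obsv,prior),diff_step=1e-3,x_scale=[.01,.01,.01,.05,.05,.05],loss='soft_l1')
    J=q.jac; 
    print('xyz',q.x[:3].round(4),'rpy deg',np.rad2deg(q.x[3:]).round(2),'res',np.round(q.fun,1).tolist()); return q.x
E
python3 - <<'E'
from fit6 import *
sc=(cam('scene'),[(217.9,166.7,1,'b'),(238.3,180,-1,'b'),(218.5,177.1,1,'f'),(237.9,191.25,-1,'f')],[(208.1,186.7),(248.6,182.5),(227.5,198.5)])
wr=(cam('wrist',pickle.load(open('pics/w18.pkl','rb'))),[(235,203,-1,'f'),(309.6,202.4,1,'f'),(318,214,1,'b')],[(225,197),(320.4,197),(271,153.6)])
pr=lambda p:[p[4]*5]
p0=[.442,-.04,.11,0,0,.04]
fit([sc,wr],p0,pr);fit([sc],p0,lambda p:[p[4]*50]);fit([wr],p0,lambda p:[p[4]*50])
E
```

```text
xyz [ 0.4451 -0.0344  0.1122] rpy deg [-0.37  1.11  3.34] res [-0.6, 0.3, -1.2, 0.4, -0.3, 0.4, -0.9, -0.6, 1.1, -0.9, -0.1, 1.1, 0.7, -0.6, 0.1, -1.3, 0.3, 0.3, 0.1, -0.4, 0.1]
xyz [ 0.447  -0.0353  0.1128] rpy deg [0.66 0.1  4.36] res [-0.1, 0.0, -0.1, 0.5, 0.3, 0.0, 0.2, -0.7, 0.3, 0.0, 0.1, 0.1]
xyz [ 0.4445 -0.0347  0.1138] rpy deg [-2.3   0.04  2.04] res [0.9, 0.1, -0.5, 0.2, -0.0, -0.1, 0.5, 0.3, 0.1, 0.0]
```

Run:
```python
import cv2,numpy as np
def c(n,x,y,w,h,f,o): cv2.imwrite(f'pics/{o}.png',cv2.resize(cv2.imread(f'pics/{n}.png')[y:y+h,x:x+w],None,fx=f,fy=f,interpolation=cv2.INTER_CUBIC))
c('w9',335,105,170,145,4,'r1'); c('scene0',250,210,62,62,9,'r2'); c('top0',270,155,62,62,9,'r3'); c('w12',70,190,125,110,5,'r4')
```

```text
(no output)
```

View pics/r1.png

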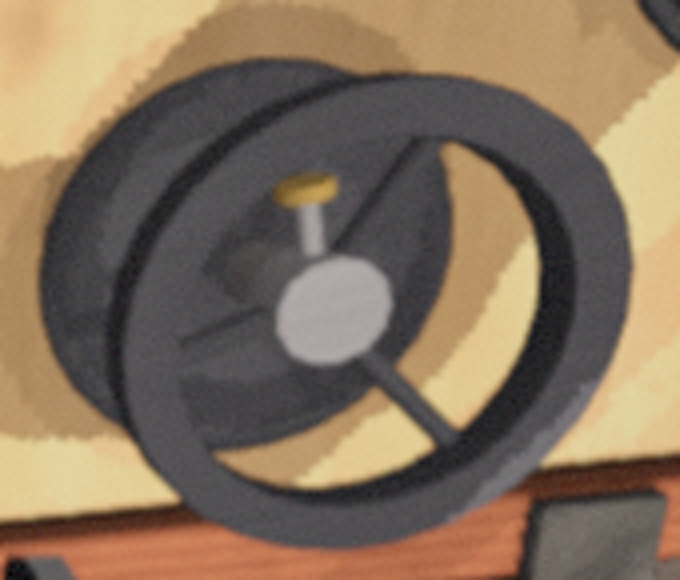

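View pics/r2.png

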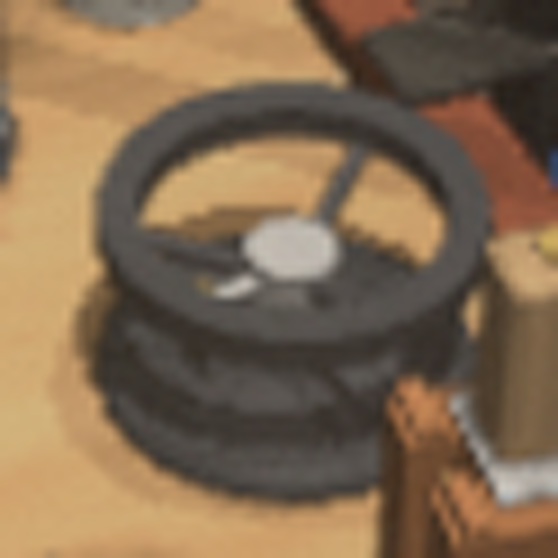

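View pics/r3.png

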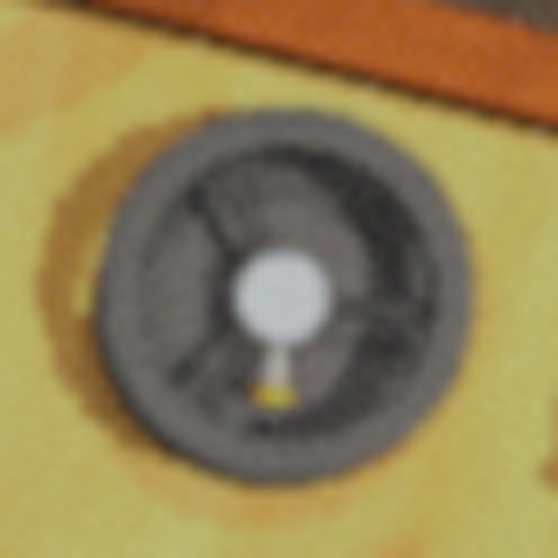

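View pics/r4.png

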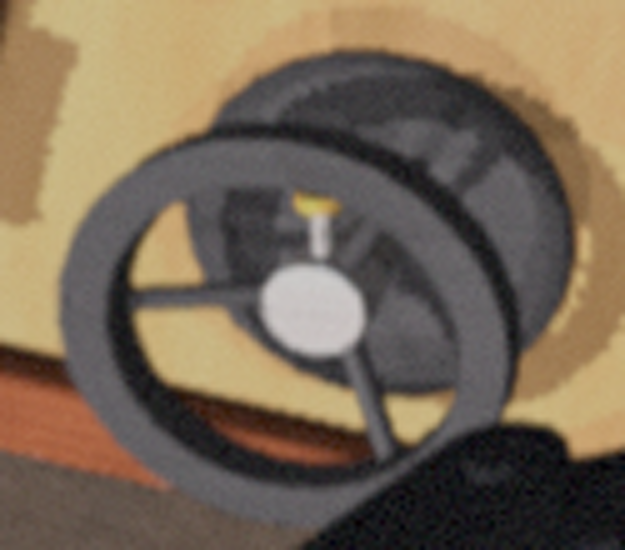

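Run:
```python
from fit6 import *
wc=lambda n:cam('wrist',pickle.load(open(f'pics/{n}.pkl','rb')))
D=[('w9',wc('w9'),4,(335,105),[(415,75),(630,265),(355,548),(125,350),(200,185),(165,470),(570,140),(560,450)]),
('w12',wc('w12'),5,(70,190),[(240,138),(62,300),(290,520),(510,350),(110,190),(110,430)]),
('top',cam('top'),9,(270,155),[(103,300),(472,290),(290,108),(290,487)]),
('scene',cam('scene'),9,(250,210),[(100,220),(490,215),(290,83)])]
def f(p,sel):
    r=[]
    for n,c,k,o,L in sel:
        poly=proj(c,np.c_[p[0]+.052*np.cos(th),p[1]+.052*np.sin(th),0*th+p[2]]).astype(np.float32).reshape(-1,1,2)
        r+=[cv2.pointPolygonTest(poly,(l[0]/k+o[0],l[1]/k+o[1]),True) for l in L]
    return np.array(r)
for sel in [D,D[:1],D[1:2],D[2:3],D[3:],D[:2],D[2:]]:
    q=least_squares(f,[.485,-.195,.055],args=(sel,),diff_step=1e-3,x_scale=[.01]*3,loss='soft_l1');print([s[0] for s in sel],q.x.round(4),f(q.x,sel).round(1))
```

```text
['w9', 'w12', 'top', 'scene'] [ 0.4873 -0.1939  0.057 ] [-0.5  0.3  0.5  0.9  0.9  2.4  2.5 -1.7 -0.2  0.1  1.3  0.9 -0.2 -0.1
  1.4 -0.1  0.8 -0.9  1.6 -0.9  0.7]
['w9'] [ 0.4886 -0.1923  0.0547] [-1.2  0.1 -0.1 -0.3 -0.1  1.2  2.2 -1.9]
['w12'] [ 0.4887 -0.1964  0.0536] [-0.   0.1  0.4 -0.1  0.1 -0.5]
['top'] [ 0.4865 -0.197   0.04  ] [ 0.3  0.3 -0.3 -0.3]
['scene'] [ 0.4992 -0.1848  0.043 ] [0. 0. 0.]
['w9', 'w12'] [ 0.4873 -0.1937  0.0571] [-0.4  0.6  0.4  0.6  0.8  2.1  2.8 -1.5 -0.3 -0.1  1.3  1.1 -0.3 -0.2]
['top', 'scene'] [ 0.4864 -0.197   0.057 ] [ 0.2  1.1  0.5 -0.5  1.2 -0.3 -0.1]
```

>>> send_rows(motion="0.13 -0.5 0 0 0.1 0 1; 0.24 -0.9 0 0 0 0 1; 0.31 -1.2 0 0 0 0 1; 0.34 -1.3 0 0 0 0 1; 0.34 -1.3 0 0 0 0 1; 0.34 -1.3 0 0 0 0 1; 0.34 -1.3 0 0 0 0 1; 0.34 -1.3 0 0 0 0 1; 0.34 -1.3 0 0 0 0 1; 0.34 -1.3 0 0 0 0 1; 0.31 -1.2 0 0 0 0 1; 0.26 -1.0 0 0 0 0 1; 0.21 -0.8 0 0 0 0 1; 0.16 -0.6 0 0 0 0 1; 0.1 -0.4 0 0 0 0 1; 0 -0.2 0 0 0 0 1; 0 0 0 0 0 0 1; 0 0 0 0 0 0 1")

```text
t: 18.7
eef_pos: [0.4721, -0.222, 0.2392]
tool_rot: [-0.002, -0.024, 1.0, -0.001]
contact_force: [1.4, -0.2, -6.2]
gripper_width: 0.251
```

```bash
python3 avg.py 4;  python3 snap.py scene s19; python3 snap.py wrist w19;python3 - <<'E'
import cv2
import numpy as np
a=cv2.imread('pics/s19.png')[170:285,230:340]; cv2.imwrite('pics/s19c.png',cv2.resize(a,None,fx=5,fy=5,interpolation=cv2.INTER_CUBIC))
a=cv2.imread('pics/w19.png')[120:270,190:350]; cv2.imwrite('pics/w19c.png',cv2.resize(a,None,fx=4,fy=4,interpolation=cv2.INTER_CUBIC))
E
```

```text
F [-0.105  0.242 -6.055] sd [0.27 0.39 0.33] M [ 0.0121  0.0583 -0.0152] P [ 0.4721 -0.2218  0.2393] Pend [ 0.4721 -0.2219  0.2393]
J [ 1.5000e-01 -3.9922e+01  3.9950e+00 -2.8938e+01  1.9000e-02 -5.3000e-02
  2.0000e-03] [0.048 0.013 0.032 0.052 0.007 0.015 0.003]
t 18.90 pos [ 0.4721 -0.2219  0.2393] F [ 0.16  0.3  -5.53] M [-0.031  0.039 -0.038] w 0.247 
y [-0.048  0.999 -0.002] z [-0.003 -0.002 -1.   ] q [-0.09  0.23  0.48  1.93 -0.12  1.01  2.06]
t 18.95 pos [ 0.4722 -0.2219  0.2393] F [-0.31  0.41 -6.25] M [-0.006  0.073 -0.008] w 0.247 
y [-0.048  0.999 -0.002] z [-0.003 -0.002 -1.   ] q [-0.09  0.23  0.48  1.93 -0.12  1.01  2.06]
t 19.00 pos [ 0.4722 -0.222   0.2393] F [-0.03 -0.29 -5.68] M [-0.024  0.034  0.025] w 0.248 
y [-0.048  0.999 -0.002] z [-0.003 -0.002 -1.   ] q [-0.09  0.23  0.48  1.93 -0.12  1.01  2.06]
```

View pics/s19c.png

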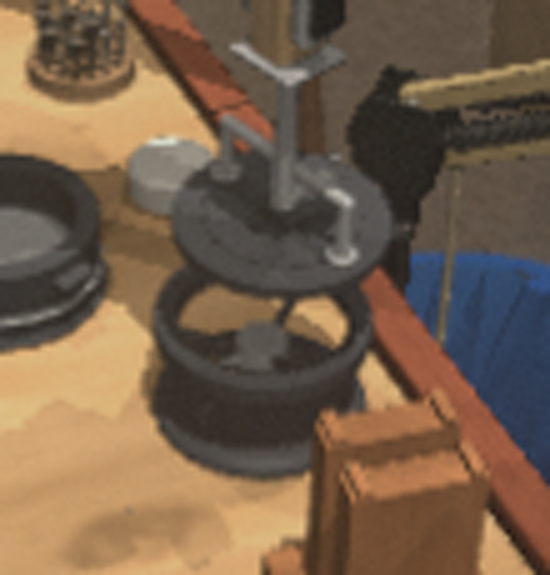

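View pics/w19c.png

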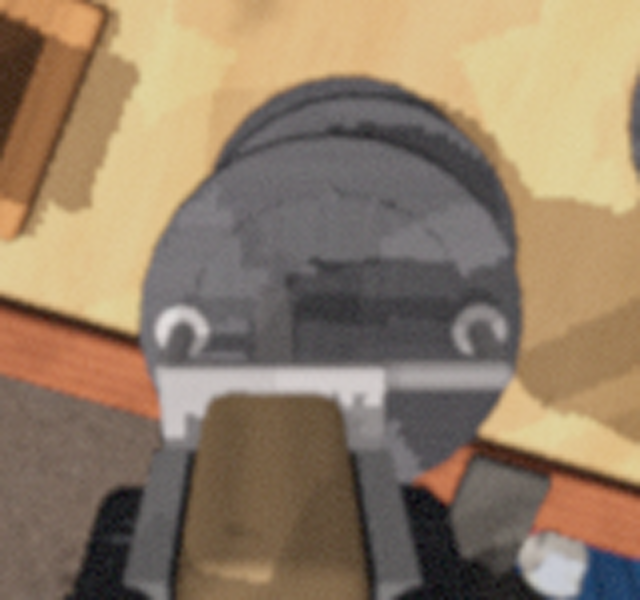

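Run:
```python
from fit6 import *
sc=(cam('scene'),[(275,194,1,'b'),(299.6,211,-1,'b'),(275.6,204.4,1,'f'),(298.4,221,-1,'f')],[(264.4,214),(308.6,214),(287,228.6)])
wr=(cam('wrist',pickle.load(open('pics/w19.pkl','rb'))),[(235.5,203,-1,'f'),(310,202,1,'f'),(318.2,213.5,1,'b')],[(225.5,195),(320,195),(272.5,154)])
pr=lambda p:[p[4]*50]
p0=[.487,-.206,.11,0,0,.04]
fit([sc,wr],p0,pr);fit([sc],p0,pr);fit([wr],p0,pr)
T=np.c_[.487+.052*np.cos(th),-.195+.052*np.sin(th),0*th+.056]; P=proj(cam('scene'),T); print(P[:,0].min(),P[:,0].max(),P[:,1].min(),P[:,1].max())
```

```text
xyz [ 0.4872 -0.2055  0.1099] rpy deg [0.1  0.19 3.74] res [-1.1, 0.1, -0.9, -0.7, -1.5, 0.6, -0.9, -0.2, 1.2, -0.8, 1.3, 0.7, 0.8, -1.0, 0.6, -1.8, 0.3, 0.4, 0.3, -0.2, 0.2]
xyz [ 0.4993 -0.1948  0.0986] rpy deg [1.59 0.01 3.55] res [0.4, -0.1, 0.0, -0.4, -0.2, 0.1, -0.2, -0.3, -0.2, -0.2, 0.9, 0.0]
xyz [ 0.4865 -0.2058  0.1108] rpy deg [-2.85  0.05  2.45] res [0.8, 0.3, -0.9, 0.3, -0.1, -0.1, 0.3, 0.4, 0.4, 0.0]
259.47390787657014 303.7780169474158 219.07517363195024 247.99874230627915
```

>>> send_rows(motion="0 0.3 -0.3 0.1 -0.2 0 1; 0 0.5 -0.7 0 0 0 1; 0 0.3 -0.8 0 0 0 1; 0 0 -0.8 0 0 0 1; 0 0 -0.5 0 0 0 1; 0 0 -0.3 0 0 0 1; 0 0 0 0 0 0 1; 0 0 0 0 0 0 1")

```text
t: 19.67
eef_pos: [0.4714, -0.2083, 0.2005]
tool_rot: [-0.001, -0.025, 1.0, 0.001]
contact_force: [-0.2, 0.2, -6.1]
gripper_width: 0.253
```

```bash
python3 avg.py 4;  python3 snap.py scene s20; python3 snap.py wrist w20;python3 snap.py top t20;python3 - <<'E'
import cv2
import numpy as np
a=cv2.imread('pics/s20.png')[170:285,230:340]; cv2.imwrite('pics/s20c.png',cv2.resize(a,None,fx=5,fy=5,interpolation=cv2.INTER_CUBIC))
E
```

```text
F [-0.141  0.217 -6.098] sd [0.34 0.34 0.7 ] M [-0.0192  0.0707  0.0034] P [ 0.4717 -0.2084  0.201 ] Pend [ 0.4719 -0.2085  0.2013]
J [-2.5000e-02 -4.0920e+01  4.2700e+00 -2.7064e+01 -2.8000e-02 -5.6000e-02
  3.0000e-03] [0.05  0.238 0.068 0.194 0.01  0.041 0.002]
t 19.87 pos [ 0.4719 -0.2085  0.2013] F [ 0.06  0.5  -5.41] M [ 0.025 -0.021  0.04 ] w 0.248 
y [-0.049  0.999  0.001] z [ 0.     0.001 -1.   ] q [-0.09  0.26  0.46  1.99 -0.15  0.92  2.06]
t 19.92 pos [ 0.4719 -0.2085  0.2013] F [-0.04 -0.34 -6.7 ] M [ 0.006  0.063 -0.007] w 0.244 
y [-0.049  0.999  0.001] z [ 0.     0.001 -1.   ] q [-0.09  0.26  0.46  1.99 -0.15  0.92  2.06]
t 19.97 pos [ 0.4718 -0.2084  0.2013] F [-0.06 -0.27 -5.87] M [-0.02   0.085 -0.001] w 0.248 
y [-0.05   0.999  0.001] z [ 0.     0.001 -1.   ] q [-0.09  0.26  0.46  1.99 -0.15  0.92  2.06]
t 20.02 pos [ 0.4718 -0.2085  0.2013] F [ 0.07  0.38 -6.54] M [-0.018  0.09   0.047] w 0.246 
y [-0.05   0.999  0.001] z [ 0.     0.001 -1.   ] q [-0.09  0.26  0.46  1.99 -0.15  0.92  2.06]
```

View pics/s20c.png

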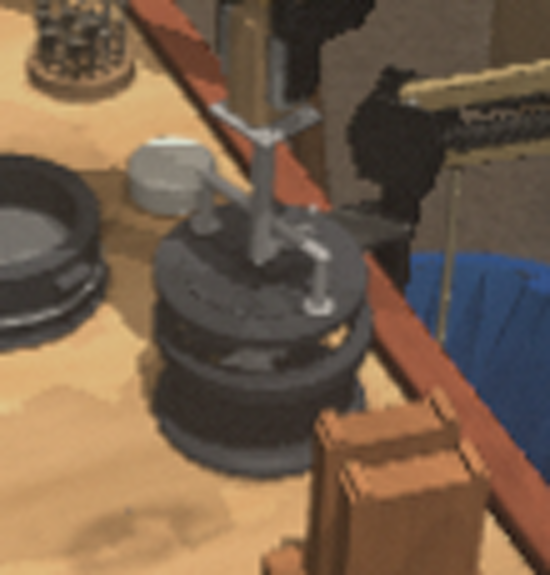

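View pics/w20.png

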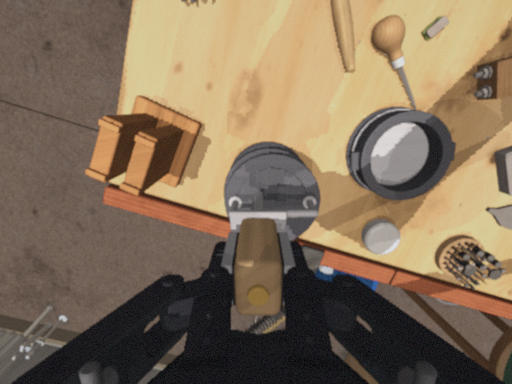

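Run:
```python
from fit6 import *
def ov(n,c,x,y,w,h,f,o):
    im=cv2.imread(f'pics/{n}.png'); im=cv2.resize(im[y:y+h,x:x+w],None,fx=f,fy=f,interpolation=cv2.INTER_CUBIC)
    for r,z,col in((.052,.056,(0,0,255)),(.052,0,(255,0,0))):
        P=proj(c,np.c_[.487+r*np.cos(th),-.195+r*np.sin(th),0*th+z]); cv2.polylines(im,[((P-[x,y]+.5)*f).round().astype(int)],True,col)
    P=proj(c,np.c_[.4868+.05*np.cos(th),-.192+.05*np.sin(th),0*th+.0853]); cv2.polylines(im,[((P-[x,y]+.5)*f).round().astype(int)],True,(0,255,0))
    return im
cv2.imwrite('pics/ov1.png',ov('s20',cam('scene'),230,170,110,115,5,0)); cv2.imwrite('pics/ov2.png',ov('w20',cam('wrist',pickle.load(open('pics/w20.pkl','rb'))),205,125,130,120,5,0))
```

```text
(no output)
```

View pics/ov1.png

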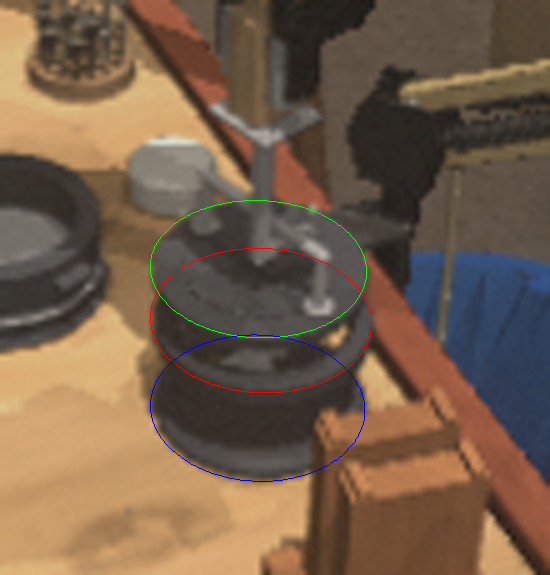

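View pics/ov2.png

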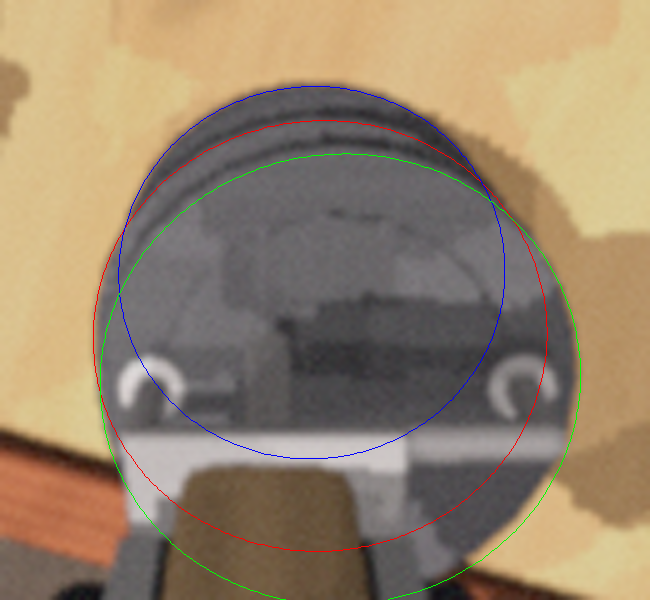

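>>> send_rows(motion="0.1 -0.3 -0.3 0 0 0.1 1; 0 -0.05 -0.4 0 0 0 1; 0 0 -0.4 0 0 0 1; 0 0 -0.2 0 0 0 1; 0 0 0 0 0 0 1; 0 0 0 0 0 0 1")

```text
t: 20.52
eef_pos: [0.473, -0.2125, 0.187]
tool_rot: [0.0, -0.026, 1.0, 0.0]
contact_force: [0.2, -0.7, -6.0]
gripper_width: 0.246
```

```bash
python3 avg.py 5
```

```text
F [ 0.283 -0.161 -6.213] sd [0.41 0.45 0.48] M [-0.0159  0.0745  0.0128] P [ 0.4732 -0.2125  0.1873] Pend [ 0.4733 -0.2126  0.1874]
J [ 2.4000e-02 -4.2046e+01  4.6320e+00 -2.6454e+01 -2.3000e-02 -6.2000e-02
  2.0000e-03] [0.012 0.141 0.017 0.114 0.009 0.016 0.002]
t 20.77 pos [ 0.4733 -0.2126  0.1874] F [ 0.07  0.22 -6.89] M [ 0.047  0.092 -0.015] w 0.246 
y [-0.051  0.999  0.001] z [ 0.001  0.001 -1.   ] q [-0.08  0.29  0.45  2.   -0.16  0.89  2.09]
```

>>> send_rows(motion="0 0.1 -0.25 0 0 0 1; 0 0 -0.15 0 0 0 1; 0 0 0 0 0 0 1; 0 0 0 0 0 0 1")

```text
t: 21.1
eef_pos: [0.4736, -0.2114, 0.1834]
tool_rot: [0.001, -0.026, 1.0, 0.0]
contact_force: [0.3, 0.3, -5.5]
gripper_width: 0.248
```

```bash
python3 avg.py 4
```

```text
F [ 0.149 -0.51  -5.996] sd [0.65 0.23 0.5 ] M [-0.0141  0.0553  0.0059] P [ 0.4736 -0.2114  0.1834] Pend [ 0.4737 -0.2115  0.1835]
J [-3.0000e-03 -4.2268e+01  4.6760e+00 -2.6288e+01 -2.4000e-02 -7.5000e-02
  1.0000e-03] [0.025 0.059 0.027 0.055 0.002 0.013 0.001]
t 21.30 pos [ 0.4737 -0.2115  0.1835] F [-0.33 -0.55 -5.72] M [-0.011  0.078  0.029] w 0.245 
y [-0.052  0.999  0.   ] z [ 0.003  0.    -1.   ] q [-0.08  0.29  0.45  2.   -0.16  0.88  2.09]
```

>>> send_rows(motion="0 0 -0.2 0 0 0 1; 0 0 0 0 0 0 1")

```text
t: 21.47
eef_pos: [0.4742, -0.2115, 0.1819]
tool_rot: [0.002, -0.026, 1.0, 0.0]
contact_force: [-0.4, 0.1, -5.0]
gripper_width: 0.246
```

```bash
python3 avg.py 4
```

```text
F [ 0.255  0.376 -5.352] sd [0.3  0.28 0.32] M [ 0.0428 -0.0373  0.0183] P [ 0.4742 -0.2115  0.1819] Pend [ 0.4742 -0.2115  0.1819]
J [ 1.1100e-01 -4.1889e+01  4.7540e+00 -2.5717e+01  5.1000e-02  1.5000e-02
  3.0000e-03] [0.031 0.08  0.013 0.101 0.012 0.026 0.004]
t 21.67 pos [ 0.4742 -0.2115  0.1819] F [-0.14  0.4  -4.95] M [ 0.04  -0.019  0.062] w 0.249 
y [-0.052  0.999  0.   ] z [ 0.004  0.    -1.   ] q [-0.07  0.29  0.45  2.   -0.17  0.88  2.09]
```

>>> send_rows(motion="-0.05 0 -0.12 0 0.1 0 1; 0 0 0 0 0 0 1")

```text
t: 21.83
eef_pos: [0.4744, -0.2119, 0.1814]
tool_rot: [0.002, -0.026, 1.0, -0.0]
contact_force: [0.5, -0.2, -1.5]
gripper_width: 0.247
```

```bash
python3 avg.py 4; python3 snap.py scene s21; python3 snap.py wrist w21;python3 - <<'E'
import cv2
import numpy as np
a=cv2.imread('pics/s21.png')[170:285,230:340]; cv2.imwrite('pics/s21c.png',cv2.resize(a,None,fx=5,fy=5,interpolation=cv2.INTER_CUBIC))
E
```

```text
F [-0.114  0.003 -0.913] sd [0.44 0.54 0.48] M [-0.0025  0.0393  0.0349] P [ 0.4745 -0.212   0.1815] Pend [ 0.4744 -0.2119  0.1814]
J [-2.2000e-02 -4.0160e+01  4.4100e+00 -2.4379e+01  3.0000e-03 -7.0000e-03
  1.0000e-03] [0.022 0.121 0.035 0.146 0.002 0.018 0.001]
t 22.03 pos [ 0.4744 -0.2119  0.1814] F [-0.57 -0.43 -1.63] M [0.036 0.052 0.048] w 0.248 
y [-0.051  0.999 -0.   ] z [ 0.004 -0.    -1.   ] q [-0.07  0.29  0.45  2.   -0.17  0.88  2.09]
t 22.08 pos [ 0.4743 -0.2118  0.1814] F [ 0.35 -0.12 -1.68] M [-0.047  0.02   0.025] w 0.250 
y [-0.051  0.999 -0.   ] z [ 0.004 -0.    -1.   ] q [-0.07  0.29  0.45  2.   -0.17  0.88  2.09]
t 22.13 pos [ 0.4743 -0.2118  0.1813] F [ 0.11  0.07 -1.57] M [0.011 0.037 0.016] w 0.246 
y [-0.052  0.999 -0.   ] z [ 0.003  0.    -1.   ] q [-0.07  0.29  0.45  2.   -0.17  0.88  2.09]
```

View pics/s21c.png

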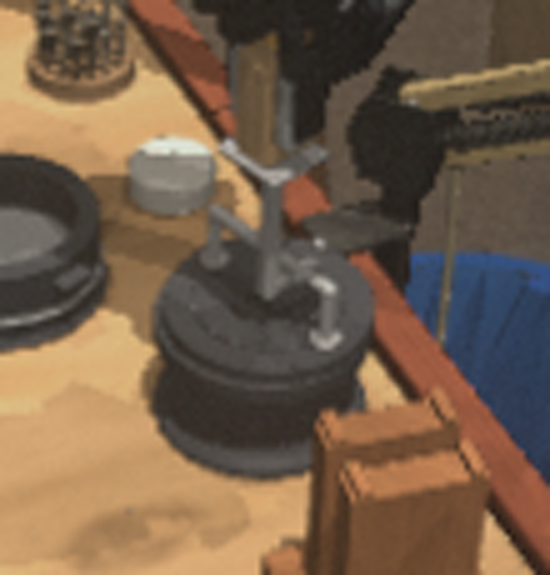

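>>> send_rows(motion="-0.03 0 -0.4 0 0.2 0 1; -0.03 0 -0.4 0 0 0 1; -0.03 0 -0.35 0 0 0 1; 0 0 0 0 0 0 1; 0 0 0 0 0 0 1")

```text
t: 22.55
eef_pos: [0.4733, -0.2118, 0.1685]
tool_rot: [-0.0, -0.026, 1.0, 0.0]
contact_force: [0.6, 0.9, -2.0]
gripper_width: 0.247
```

```bash
python3 avg.py 5; python3 snap.py scene s22
python3 - <<'E'
import cv2
import numpy as np
a=cv2.imread('pics/s22.png')[170:285,230:340]; cv2.imwrite('pics/s22c.png',cv2.resize(a,None,fx=5,fy=5,interpolation=cv2.INTER_CUBIC))
E
```

```text
F [ 0.059 -0.258 -1.703] sd [0.31 0.49 0.34] M [-0.0166 -0.0222  0.0081] P [ 0.4734 -0.2118  0.1687] Pend [ 0.4735 -0.2119  0.1689]
J [ 1.8000e-02 -4.0902e+01  4.6510e+00 -2.3846e+01  8.0000e-03 -1.0000e-02
  2.0000e-03] [0.028 0.165 0.04  0.137 0.001 0.02  0.002]
t 22.80 pos [ 0.4735 -0.2119  0.1689] F [ 0.16 -0.85 -2.07] M [-0.04  -0.032  0.062] w 0.248 
y [-0.052  0.999 -0.   ] z [ 0. -0. -1.] q [-0.07  0.31  0.45  2.01 -0.18  0.85  2.1 ]
t 22.85 pos [ 0.4736 -0.2118  0.169 ] F [-0.09  0.21 -1.18] M [-0.046 -0.025 -0.023] w 0.249 
y [-0.052  0.999 -0.   ] z [ 0. -0. -1.] q [-0.07  0.31  0.45  2.01 -0.18  0.85  2.1 ]
```

View pics/s22c.png

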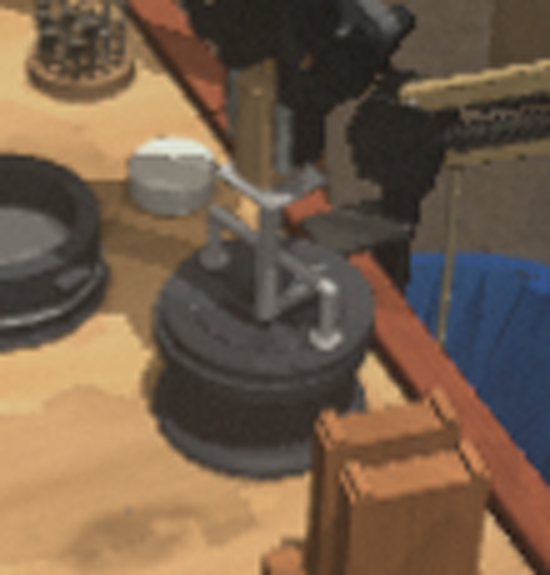

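>>> send_rows(motion="-0.5 -0.03 0 0 0 0 1; -1 -0.05 0 0 0 0 1; -1 -0.05 0 0 0 0 1; -1 -0.05 0 0 0 0 1; -0.8 -0.04 0 0 0 0 1; 0 0 0 0 0 0 1; 0 0 0 0 0 0 1")

```text
t: 23.43
eef_pos: [0.4243, -0.2144, 0.1692]
tool_rot: [0.0, -0.025, 1.0, 0.0]
contact_force: [0.3, 0.6, -1.3]
gripper_width: 0.245
```

```bash
python3 snap.py scene s23
python3 - <<'E'
import cv2
import numpy as np
a=cv2.imread('pics/s23.png')[170:285,230:340]; cv2.imwrite('pics/s23c.png',cv2.resize(a,None,fx=5,fy=5,interpolation=cv2.INTER_CUBIC))
E
```

```text
t 23.48 pos [ 0.4243 -0.2144  0.1691] F [-0.33 -0.05 -2.  ] M [-0.032  0.019  0.004] w 0.249 
y [-0.05   0.999  0.001] z [ 0.     0.001 -1.   ] q [-0.06  0.24  0.46  2.11 -0.15  0.83  2.11]
```

View pics/s23c.png

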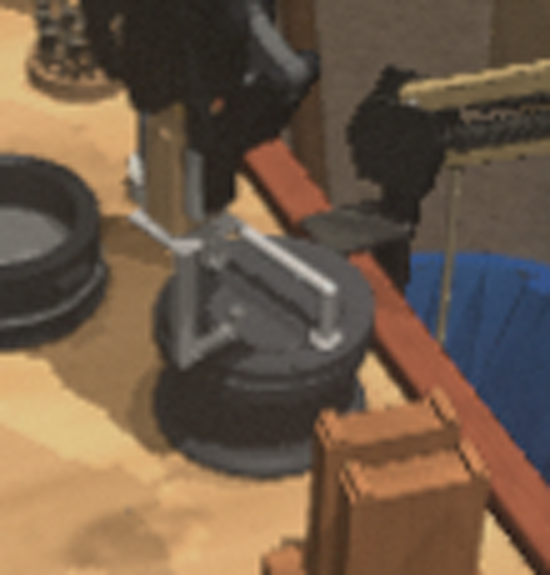

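>>> send_rows(motion="-0.2 0 1 0 0 0 1; 0 0 2 0 0 0 1; 0 0 2 0 0 0 1; 0 0 2 0 0 0 1; 0.4 -2 0.5 0 0 -4 1; 0.4 -2 0 0 0 -4 1; 0.4 -2 0 0 0 -4 1; 0.4 -2 0 0 0 -4 1; 0.3 -2 0 0 0 -4 1; 0 -1 0 0 0 -3 1; 0 0 0 0 0 0 1; 0 0 0 0 0 0 1")

```text
t: 24.48
eef_pos: [0.4456, -0.3288, 0.2574]
tool_rot: [0.004, 0.18, 0.984, -0.001]
contact_force: [-0.7, 0.0, -1.8]
gripper_width: 0.247
```

```bash
python3 snap.py wrist w24; python3 snap.py scene s24
```

```text
t 24.53 pos [ 0.4456 -0.3287  0.2574] F [ 0.66 -0.28 -1.17] M [ 0.029 -0.033 -0.026] w 0.248 
y [ 0.354  0.935 -0.001] z [ 0.008 -0.004 -1.   ] q [ 0.03  0.27  0.6   1.86 -0.18  1.06  1.91]
t 24.58 pos [ 0.4456 -0.328   0.2572] F [ 0.15  0.88 -1.94] M [ 0.005 -0.054 -0.037] w 0.247 
y [ 0.353  0.936 -0.   ] z [ 0.008 -0.003 -1.   ] q [ 0.03  0.27  0.6   1.86 -0.18  1.06  1.91]
```

View pics/w24.png

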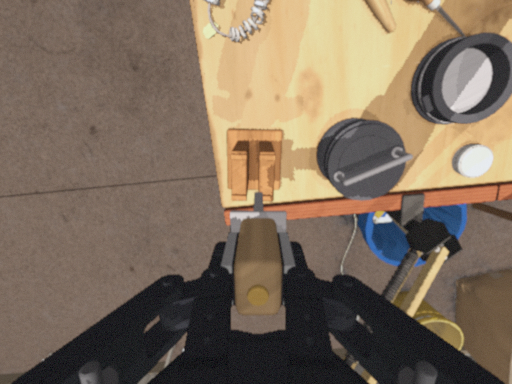

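View pics/s24.png

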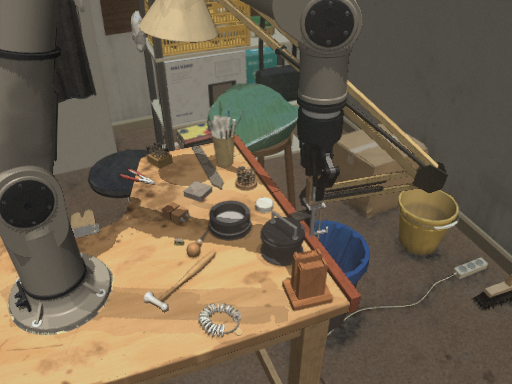

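>>> send_rows(motion="-0.35 -0.7 -1 0.2 0.5 -0.8 1; -0.1 -0.1 -1 0 0 0 1; 0 0 -1 0 0 0 1; 0 0 0 0 0 0 1; 0 0 0 0 0 0 1")

```text
t: 25.0
eef_pos: [0.4406, -0.333, 0.2234]
tool_rot: [-0.002, 0.184, 0.983, 0.001]
contact_force: [-0.6, -0.1, -1.3]
gripper_width: 0.247
```

```bash
python3 -c "
from h import *
obs()"
```

```text
t 25.00 pos [ 0.4406 -0.333   0.2234] F [-0.65 -0.14 -1.33] M [ 0.031 -0.021 -0.035] w 0.247 
y [0.361 0.933 0.002] z [-0.003  0.003 -1.   ] q [ 0.06  0.32  0.59  1.89 -0.21  1.    1.94]
```

>>> send_rows(motion="0.25 -0.25 0 -0.2 -0.2 -0.4 1; 0 0 0 0 0 0 1; 0 0 0 0 0 0 1")

```text
t: 25.25
eef_pos: [0.4432, -0.335, 0.2228]
tool_rot: [-0.0, 0.187, 0.982, 0.0]
contact_force: [0.1, 0.1, -0.6]
gripper_width: 0.248
```

```bash
python3 snap.py wrist w25; python3 snap.py scene s25
python3 - <<'E'
import cv2
a=cv2.imread('pics/w25.png')[110:250,205:315]; cv2.imwrite('pics/w25c.png',cv2.resize(a,None,fx=4.2,fy=4.2,interpolation=cv2.INTER_CUBIC))
a=cv2.imread('pics/s25.png')[170:320,270:345]; cv2.imwrite('pics/s25c.png',cv2.resize(a,None,fx=4,fy=4,interpolation=cv2.INTER_CUBIC))
E
```

```text
t 25.30 pos [ 0.4433 -0.3351  0.2229] F [ 0.21  0.48 -1.86] M [-0.002 -0.033 -0.012] w 0.250 
y [0.367 0.93  0.   ] z [ 0.  0. -1.] q [ 0.06  0.32  0.59  1.88 -0.21  1.    1.94]
t 25.35 pos [ 0.4433 -0.3351  0.223 ] F [ 0.78  0.63 -1.84] M [-0.026 -0.002  0.019] w 0.243 
y [0.367 0.93  0.   ] z [ 0.  0. -1.] q [ 0.06  0.32  0.59  1.88 -0.21  1.    1.94]
```

View pics/w25c.png

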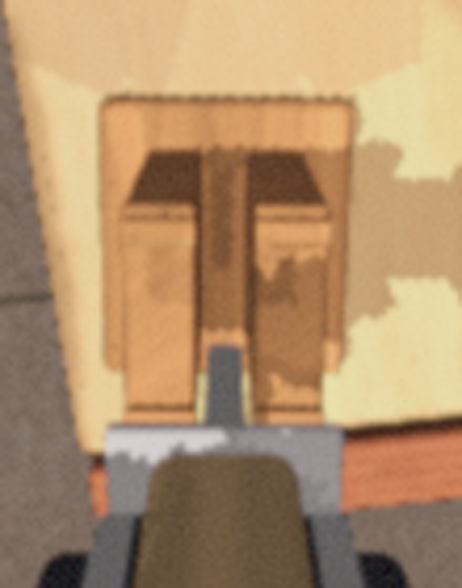

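View pics/s25c.png

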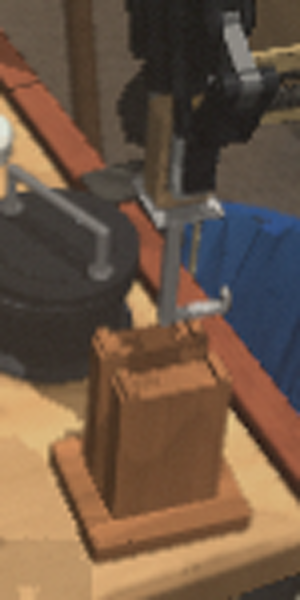

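>>> send_rows(motion="-0.05 0 -1 0 0 0 1; -0.08 -0.02 -1 0 0.05 0 1; -0.08 -0.02 -1 0 0.05 0 1; 0 0 0 0 0 0 1")

```text
t: 25.68
eef_pos: [0.4415, -0.3356, 0.1908]
tool_rot: [0.0, 0.187, 0.982, -0.0]
contact_force: [-0.7, -0.4, -1.8]
gripper_width: 0.245
```

```bash
python3 -c "
from h import *
obs()"
```

```text
t 25.68 pos [ 0.4415 -0.3356  0.1908] F [-0.66 -0.41 -1.83] M [ 0.018  0.038 -0.074] w 0.245 
y [ 0.367  0.93  -0.   ] z [ 0. -0. -1.] q [ 0.08  0.36  0.58  1.92 -0.24  0.93  1.97]
```

>>> send_rows(motion="0.1 0 -1 0 0 0 1; 0 0 -1 0 0 0 1; 0 0 -1 0 0 0 1; 0 0 -1 0 0 0 1; 0 0 0 0 0 0 1")

```text
t: 26.1
eef_pos: [0.4418, -0.335, 0.1451]
tool_rot: [-0.001, 0.187, 0.982, 0.0]
contact_force: [-1.0, -0.2, -1.3]
gripper_width: 0.245
```

```bash
python3 -c "
from h import *
obs()"
```

```text
t 26.10 pos [ 0.4418 -0.335   0.1451] F [-1.03 -0.15 -1.32] M [-0.021  0.03   0.012] w 0.245 
y [ 0.367  0.93  -0.   ] z [-0.002  0.    -1.   ] q [ 0.11  0.42  0.55  1.96 -0.29  0.84  2.01]
```

>>> send_rows(motion="0.1 -0.03 -0.8 0 -0.1 0 1; 0 0 -0.8 0 0 0 1; 0 0 -0.4 0 0 0 1; 0 0 0 0 0 0 1; 0 0 0 0 0 0 1")

```text
t: 26.52
eef_pos: [0.4427, -0.3355, 0.1222]
tool_rot: [-0.001, 0.187, 0.982, 0.0]
contact_force: [-0.2, -0.4, -2.1]
gripper_width: 0.245
```

```bash
python3 avg.py 4
```

```text
F [ 0.386 -0.099 -1.696] sd [0.32 0.47 0.43] M [-0.0025 -0.0075  0.0092] P [ 0.4429 -0.3356  0.1226] Pend [ 0.443  -0.3356  0.1228]
J [ 4.5000e-02 -4.6724e+01  7.6580e+00 -2.1801e+01  5.0000e-03 -7.0000e-03
  4.0000e-03] [0.045 0.178 0.053 0.101 0.003 0.017 0.003]
t 26.72 pos [ 0.443  -0.3356  0.1228] F [ 0.9   0.54 -1.85] M [-0.006  0.007  0.032] w 0.245 
y [0.367 0.93  0.   ] z [ 0.  0. -1.] q [ 0.13  0.46  0.53  1.97 -0.32  0.8   2.03]
```

>>> send_rows(motion="0 0 -0.22 0 0 0 1; 0 0 0 0 0 0 1; 0 0 0 0 0 0 1")

```text
t: 26.97
eef_pos: [0.4436, -0.336, 0.1213]
tool_rot: [0.001, 0.187, 0.982, -0.0]
contact_force: [0.3, 0.2, -1.9]
gripper_width: 0.252
```

```bash
python3 avg.py 5
```

```text
F [-0.117  0.203 -1.285] sd [0.44 0.22 0.49] M [0.0091 0.021  0.0029] P [ 0.4436 -0.3359  0.1213] Pend [ 0.4435 -0.3359  0.1212]
J [ 6.0000e-03 -4.7030e+01  7.7020e+00 -2.1809e+01  6.0000e-03 -1.1000e-02
  1.0000e-03] [0.01  0.011 0.006 0.005 0.001 0.003 0.001]
t 27.22 pos [ 0.4435 -0.3359  0.1212] F [-0.21  0.35 -1.59] M [-0.007 -0.027  0.006] w 0.246 
y [0.367 0.93  0.   ] z [ 0.001 -0.    -1.   ] q [ 0.13  0.46  0.53  1.97 -0.32  0.79  2.03]
```

>>> send_rows(motion="-0.05 0.03 -0.2 0 0 0 1; 0 0 0 0 0 0 1; 0 0 0 0 0 0 1")

```text
t: 27.47
eef_pos: [0.444, -0.3363, 0.1211]
tool_rot: [0.002, 0.187, 0.982, -0.0]
contact_force: [0.2, -0.4, -1.3]
gripper_width: 0.249
```

```bash
python3 avg.py 5
```

```text
F [-0.193  0.306 -1.688] sd [0.26 0.47 0.59] M [0.011  0.0134 0.0067] P [ 0.4438 -0.3361  0.1207] Pend [ 0.4437 -0.336   0.1206]
J [-0.0000e+00 -4.7150e+01  7.7040e+00 -2.1835e+01  2.0000e-03 -1.2000e-02
  0.0000e+00] [0.044 0.09  0.046 0.052 0.003 0.013 0.   ]
t 27.72 pos [ 0.4437 -0.336   0.1206] F [-0.35  0.05 -2.45] M [0.031 0.035 0.007] w 0.247 
y [0.367 0.93  0.001] z [ 0.003 -0.001 -1.   ] q [ 0.13  0.46  0.52  1.97 -0.32  0.79  2.03]
```

>>> send_rows(motion="-0.1 0.05 -0.2 0 0.15 0 1; 0 0 0 0 0 0 1; 0 0 0 0 0 0 1")

```text
t: 27.97
eef_pos: [0.4444, -0.3365, 0.1213]
tool_rot: [0.002, 0.187, 0.982, -0.0]
contact_force: [0.7, 0.3, -1.6]
gripper_width: 0.248
```

```bash
python3 avg.py 5
```

```text
F [ 0.062  0.236 -1.567] sd [0.39 0.45 0.32] M [ 0.0185 -0.0118 -0.0211] P [ 0.4441 -0.3362  0.1208] Pend [ 0.4439 -0.3361  0.1207]
J [-1.0000e-03 -4.7228e+01  7.7250e+00 -2.1876e+01  3.0000e-03 -1.2000e-02
 -0.0000e+00] [0.026 0.098 0.034 0.083 0.    0.018 0.   ]
t 28.22 pos [ 0.4439 -0.3361  0.1207] F [ 0.13  0.86 -1.36] M [ 0.031 -0.035 -0.02 ] w 0.246 
y [0.367 0.93  0.   ] z [ 0.003 -0.001 -1.   ] q [ 0.13  0.46  0.52  1.97 -0.32  0.79  2.03]
```

>>> send_rows(motion="-0.25 0.05 -0.3 0 0.2 0 1; 0 0 -0.2 0 0 0 1; 0 0 0 0 0 0 1")

```text
t: 28.47
eef_pos: [0.444, -0.3364, 0.1211]
tool_rot: [0.003, 0.187, 0.982, 0.001]
contact_force: [-0.3, 0.8, -1.5]
gripper_width: 0.247
```

```bash
python3 avg.py 5
```

```text
F [-0.825  0.346  1.77 ] sd [0.86 0.67 3.14] M [ 0.0303  0.1964 -0.0051] P [ 0.4443 -0.3365  0.1206] Pend [ 0.4443 -0.3364  0.1205]
J [-4.4000e-02 -4.5582e+01  7.2680e+00 -2.0967e+01 -7.1000e-02 -1.4800e-01
  1.1000e-02] [0.11  1.26  0.289 0.574 0.064 0.226 0.007]
t 28.72 pos [ 0.4443 -0.3364  0.1205] F [-1.44 -0.25  3.8 ] M [ 0.056  0.281 -0.031] w 0.250 
y [0.366 0.93  0.002] z [ 0.005 -0.    -1.   ] q [ 0.13  0.46  0.52  1.97 -0.32  0.79  2.03]
```

>>> send_rows(motion="0 0 0.05 0 0.2 0 1; 0 0 0 0 0 0 0.9; 0 0 0 0 0 0 0.6; 0 0 0 0 0 0 0.3; 0 0 0 0 0 0 0; 0 0 0 0 0 0 0; 0 0 0 0 0 0 0; 0 0 0 0 0 0 0")

```text
t: 29.38
eef_pos: [0.4439, -0.3359, 0.1194]
tool_rot: [-0.0, 0.186, 0.983, 0.0]
contact_force: [-0.5, -0.7, 0.1]
gripper_width: 0.998
```

```bash
python3 snap.py wrist w30
python3 - <<'E'
import cv2
a=cv2.imread('pics/w30.png')[120:320,200:320]; cv2.imwrite('pics/w30c.png',cv2.resize(a,None,fx=3,fy=3,interpolation=cv2.INTER_CUBIC))
E
```

```text
t 29.43 pos [ 0.444  -0.3359  0.1194] F [ 0.03 -0.63  1.06] M [ 0.027  0.032 -0.034] w 1.003 
y [ 0.366  0.931 -0.   ] z [-0.001  0.    -1.   ] q [ 0.13  0.46  0.52  1.97 -0.32  0.79  2.03]
```

View pics/w30c.png

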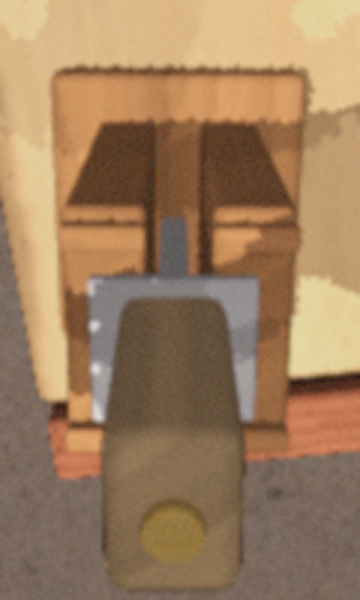

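>>> send_rows(motion="0.05 0 1 0 0 0 0; 0.05 0 2 0 0 0 0; 0.05 0 2.5 0 0 0 0; 0.05 0 3 0 0 0 0; 0 0 3 0 0 0 0; -1 2 3 0 0 0 0; -1 2 1 0 0 0 0; -1 2 0 0 0 0 0; 0 0 0 0 0 0 0; 0 0 0 0 0 0 0")

```text
t: 30.27
eef_pos: [0.4129, -0.2756, 0.2877]
tool_rot: [0.001, 0.189, 0.982, -0.0]
contact_force: [0.5, -0.1, -0.1]
gripper_width: 1.001
```

```bash
python3 snap.py wrist w31; python3 snap.py scene s31; python3 snap.py top t31
python3 - <<'E'
import cv2
a=cv2.imread('pics/s31.png')[170:320,180:345]; cv2.imwrite('pics/s31c.png',cv2.resize(a,None,fx=4,fy=4,interpolation=cv2.INTER_CUBIC))
E
```

```text
t 30.32 pos [ 0.4128 -0.2756  0.2875] F [-0.54  0.41 -1.07] M [-0.001  0.04   0.026] w 0.999 
y [0.371 0.929 0.   ] z [ 0.002 -0.001 -1.   ] q [-0.08  0.12  0.61  1.94 -0.08  1.1   1.75]
t 30.37 pos [ 0.4128 -0.276   0.2869] F [ 0.34  0.21 -0.29] M [ 0.006  0.029 -0.019] w 0.999 
y [ 0.372  0.928 -0.001] z [ 0.001 -0.001 -1.   ] q [-0.08  0.13  0.61  1.94 -0.08  1.1   1.75]
t 30.42 pos [ 0.4127 -0.2762  0.2865] F [-0.09 -0.51  0.01] M [-0.005 -0.029  0.009] w 0.994 
y [ 0.372  0.928 -0.001] z [-0.    -0.001 -1.   ] q [-0.08  0.13  0.61  1.94 -0.08  1.1   1.75]
```

View pics/s31c.png

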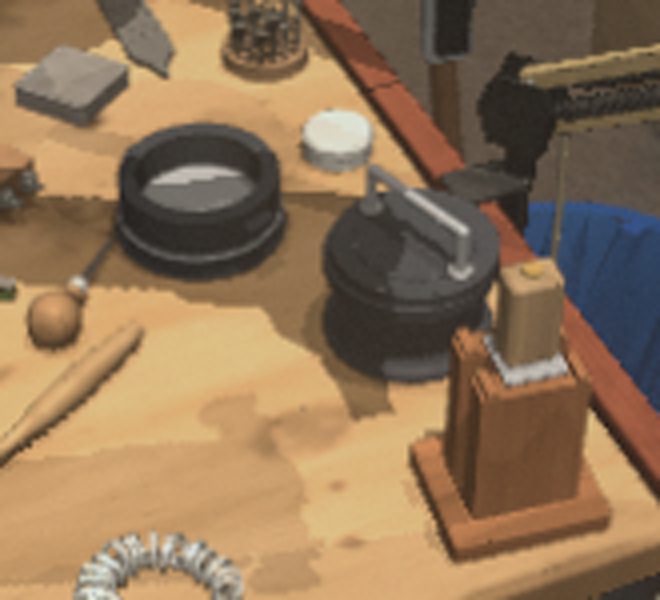

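View pics/w31.png

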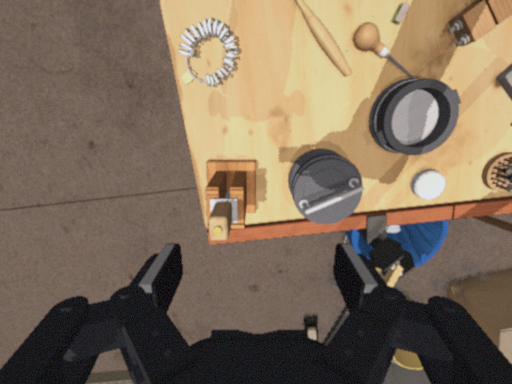

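View pics/t31.png

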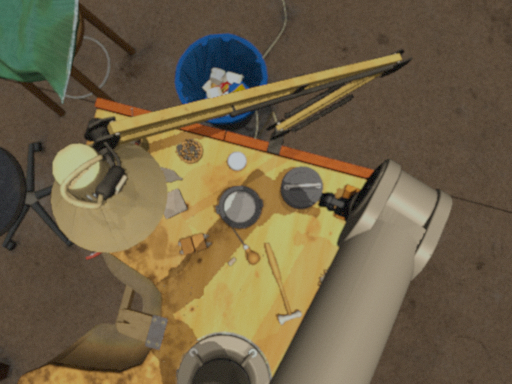

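Run:
```python
import cv2,numpy as np
a=cv2.imread('pics/s31.png')[205:270,255:312]; a=cv2.resize(a,None,fx=8,fy=8,interpolation=cv2.INTER_CUBIC); a=np.clip(a.astype(float)*1.7,0,255).astype(np.uint8); cv2.imwrite('pics/s31d.png',a)
a=cv2.imread('pics/w31.png')[140:230,280:370]; a=cv2.resize(a,None,fx=6,fy=6,interpolation=cv2.INTER_CUBIC); a=np.clip(a.astype(float)*1.7,0,255).astype(np.uint8); cv2.imwrite('pics/w31d.png',a)
```

```text
(no output)
```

View pics/s31d.png

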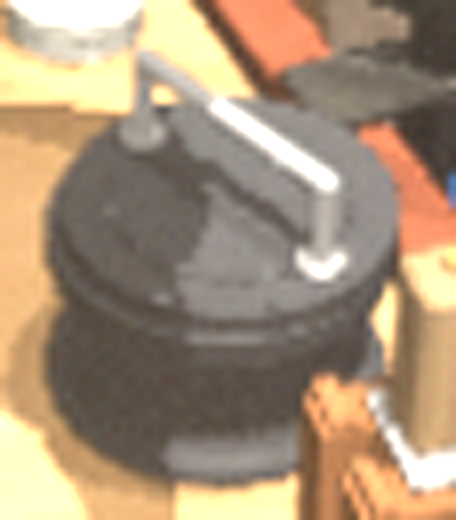

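View pics/w31d.png

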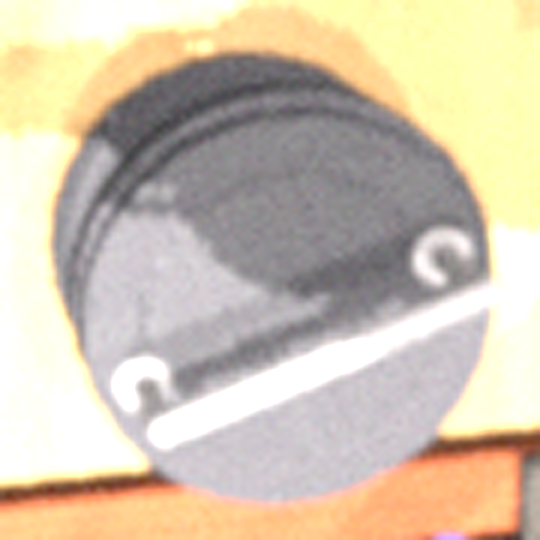

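Run:
```python
from fit6 import *
o=lambda x,y,k,a,b:(x/k+a,y/k+b)
s=lambda x,y:o(x,y,8,255,205)
w=lambda x,y:o(x,y,6,280,140)
sc=(cam('scene'),[(*s(147,60),1,'b'),(*s(333,182),-1,'b'),(*s(143,130),1,'f'),(*s(322,262),-1,'f')],[s(47,235),s(400,215)])
wr=(cam('wrist',pickle.load(open('pics/w31.pkl','rb'))),[(*w(142,385),-1,'f'),(*w(443,257),1,'f'),(*w(163,430),-1,'b')],[w(490,260),w(290,500)])
fit([sc,wr],[.487,-.195,.052,0,0,.05],lambda p:[p[4]*20])
print(hand_in())
```

```text
xyz [ 0.4905 -0.1954  0.0501] rpy deg [-0.22  1.95  2.85] res [-0.9, -0.6, -1.0, 0.6, -0.5, 1.0, -1.0, 0.5, -1.0, -0.6, 0.4, -0.2, -0.7, 0.5, -0.2, 1.1, 0.3, 1.0, 0.7]
the job is handed in; nothing more can be done
None
```

I lifted the lid off with the hooked lifter, set it down in the lid rest and hung the lifter back in its block. I handed in at about 30 s of robot time; no verdict is reported.

- **Taking the lifter:** I passed the gripper inside the lamp shade, then lifted the lifter straight up out of its block. The scene and wrist images showed the finger along the block's +x.
- **Finding the level point:** Hooking the bar's middle raised only the +y side, at about 3.0 to 3.8 N, so the heavy end is towards −y. I unhooked, moved about 11 mm that way by arm position and tried again. The lid then came off level at about 4.6 N. Later image fits put the hook about 16 mm from the lid's centre, so the lid had probably shifted a little during the first try.
- **Setting it down:** I lowered in small steps, and contact began with the tool tip at about 0.183 m, which puts the ring top at roughly 57 mm. The load then fell to the lifter's own weight. I lowered the hook a further 13 mm to free it and backed it out; the pictures show no movement of the lid.
- **Hanging the lifter back:** The collar sits on the cheeks between the lips, with about 5 N of brief pressing as it seated.

**Last checks:**
- The images show the lid's flange flat on the ring, the lifter upright in its slot, and the tin and steel block looking unmoved. The open gripper is clear of everything.
- The final fit put the lid at (0.4905, −0.195), about 3 mm from where I had measured the rest, with roll −0.2° and pitch 2.0°. The 2° pitch disagrees with the even seam in the pictures. The fit leaves pixel errors of about 1, so I took that pitch to be fitting error rather than a real tilt.
- Single-camera fits of the hanging lid disagreed on roll by a few degrees. The combined fits gave −0.4° and 0.1°.

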